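Put the stacked lids on the oyster-bar condiment pots

TASK

Take the stack of four steel lids on the little wooden board apart and put each lid on the white pot it belongs to: the oblong lid on the oblong pot, the square one on the square pot, the larger round one on the larger round pot and the smaller round one on the smaller round pot. Each lid must sit right side up, level and fully down over its pot's rim, and be let go. Leave the pots standing where they are, and do not push the oyster or the glass jar about.

Things in the scene. Friction and masses are not known exactly. Their poses are not given: they have to be found in the camera images.
- lid_small_center (a point): Stainless-steel cap lid with a thin dark edge line, smaller round lid, 46 mm diameter (skirt inside 41 mm); top of the stack. 22 mm high: flat 3 mm top, 2.5 mm skirt hanging 19 mm below it, open below. Point: its centre, 11 mm above its lower edge; z up. Loose, 30 to 140 g. Seated, its top rests on the pot's rim and its centre is 8 mm below the rim; about 6.5 mm of room all round the pot.
- lid_round_center (a point): Stainless-steel cap lid with a thin dark edge line, larger round lid, 60 mm diameter (skirt inside 55 mm); third from the bottom. 22 mm high: flat 3 mm top, 2.5 mm skirt hanging 19 mm below it, open below. Point: its centre, 11 mm above its lower edge; z up. Loose, 30 to 140 g. Seated, its top rests on the pot's rim and its centre is 8 mm below the rim; about 6.5 mm of room all round the pot.
- lid_square_center (a point): Stainless-steel cap lid with a thin dark edge line, square lid, 64 x 64 mm, sides along its x and y; second from the bottom (skirt inside 59 x 59 mm). 22 mm high: flat 3 mm top, 2.5 mm skirt hanging 19 mm below it, open below. Point: its centre, 11 mm above its lower edge; z up. Loose, 30 to 140 g. Seated, its top rests on the pot's rim and its centre is 8 mm below the rim; about 6.5 mm of room all round the pot.
- lid_oblong_center (a point): Stainless-steel cap lid with a thin dark edge line, oblong lid, 102 mm along its x, 64 mm along its y; bottom of the stack (skirt inside 97 x 59 mm). 22 mm high: flat 3 mm top, 2.5 mm skirt hanging 19 mm below it, open below. Point: its centre, 11 mm above its lower edge; z up. Loose, 30 to 140 g. Seated, its top rests on the pot's rim and its centre is 8 mm below the rim; about 6.5 mm of room all round the pot.
- pot_oblong_rim (a point): Open oblong white ceramic pot, 84 mm along its x, 46 mm along its y, 50 mm high, mass 0.3 kg, loose, standing upright on the steel bench. The point is the centre of its rim (top edge); z up.
- pot_square_rim (a point): Open square white ceramic pot, 46 x 46 mm with sides along its x and y, 55 mm high, mass 0.22 kg, loose, standing upright on the steel bench. The point is the centre of its rim (top edge); z up.
- pot_round_rim (a point): Open larger round white ceramic pot, 42 mm diameter at the rim, 52 mm at the foot, 55 mm high, mass 0.22 kg, loose, standing upright on the steel bench. The point is the centre of its rim (top edge); z up.
- pot_small_rim (a point): Open smaller round white ceramic pot, 28 mm diameter at the rim, 40 mm at the foot, 45 mm high, mass 0.15 kg, loose, standing upright on the steel bench. The point is the centre of its rim (top edge); z up.
- oyster_mid (a point): A closed grey-brown oyster among the pots, about 75 x 52 mm and 27 mm high, loose on the bench; bystander, to be left alone. The point is its middle, 15 mm above the bench.
- jar_mid (a point): A lidded glass jar, 52 mm diameter, 85 mm high, loose on the bench; bystander, to be left alone. The point is its middle, 42 mm above the bench.
Mind the look-alikes: they are no part of the job. Leave any blue or purple look-alike of the part that bears lid_small_center alone.

How it is judged:
At the end, for the whole second after the job is handed in: Every lid sits on its own pot: centre within 10 mm of the pot's axis sideways, its centre 4.5 to 12 mm below the rim (fully seated is 8 mm), lid and pot within 0.1 rad of level; all let go and at rest (horizontal distance between lid_oblong_center and pot_oblong_rim below 0.01 m and z of lid_oblong_center in the frame of pot_oblong_rim between -0.012 and -0.0045 m and angle between each of lid_oblong_center, pot_oblong_rim, lid_square_center, pot_square_rim, lid_round_center, pot_round_rim, lid_small_center, pot_small_rim's own z axis and vertical below 0.1 rad and linear speed of each of lid_oblong, lid_square, lid_round, lid_small below 0.02 m/s and horizontal distance between lid_square_center and pot_square_rim below 0.01 m and z of lid_square_center in the frame of pot_square_rim between -0.012 and -0.0045 m and horizontal distance between lid_round_center and pot_round_rim below 0.01 m and z of lid_round_center in the frame of pot_round_rim between -0.012 and -0.0045 m and horizontal distance between lid_small_center and pot_small_rim below 0.01 m and z of lid_small_center in the frame of pot_small_rim between -0.012 and -0.0045 m); the robot touches nothing.
It fails at once if the oblong pot is pushed more than 50 mm or tipped over (distance of pot_oblong_rim from where it was at the start of the episode above 0.05 m or angle between pot_oblong_rim's own z axis and vertical above 0.6 rad).
It fails at once if the square pot is pushed more than 50 mm or tipped over (distance of pot_square_rim from where it was at the start of the episode above 0.05 m or angle between pot_square_rim's own z axis and vertical above 0.6 rad).
It fails at once if the round pot is pushed more than 50 mm or tipped over (distance of pot_round_rim from where it was at the start of the episode above 0.05 m or angle between pot_round_rim's own z axis and vertical above 0.6 rad).
It fails at once if the small pot is pushed more than 50 mm or tipped over (distance of pot_small_rim from where it was at the start of the episode above 0.05 m or angle between pot_small_rim's own z axis and vertical above 0.6 rad).
It fails at once if the oyster or the glass jar is pushed more than 40 mm (distance of any of oyster_mid, jar_mid from where it was at the start of the episode above 0.04 m).
It also fails if it takes over 115 s, if anything falls off the work surface, if the arm or the gripper's body presses on something with over 40 N, if the wrist force passes 120 N, or if a joint passes its speed limit or range.

ROBOT

A 6-joint arm with a two-finger parallel gripper is mounted at the origin on the work surface. World frame = base frame: x ahead of the robot, y to its left, z up, the work surface at z = 0. Lengths are in m, angles in rad, forces in N, time in s.
With the tool pointing down it reaches from about 0.325 to 0.775 m from the base axis. Payload 5.5 kg.
Tool frame: the origin (TCP) lies at the very end of the fingers, on their centre line; the grasp point (between the pads) lies 19 mm behind it; z points along the fingers, x is the direction in which the jaws open and shut, and the axes are right-handed (so a half turn about z gives the same grasp; the last joint's range is limited). The gripper opens to 85 mm and grips with 20 to 120 N. Pads are 22 mm wide; open, the fingers measure 114 mm over their backs; the gripper's body (76 mm by 85 mm) begins 54 mm behind the grasp point. The pads swing forward as they close: fully open they stand 13 mm farther back than shut.
Start: joints at [1.181, 0.091, 1.231, -0, 1.82, -0.057], TCP at [0.196, 0.567, 0.231] pointing down, gripper open.
Joint ranges: [-2.87, 2.87], [-0.86, 2.18], [0.17, 2.46], [-1.51, 4.65], [0.06, 2.69], [-2.65, 2.65]. Speed limits (rad/s): [2.57, 2.57, 3.01, 3.14, 3.14, 3.14].

INTERFACE

Orientations are given as a unit quaternion [x, y, z, w].
In Python, from bench import robot gives the robot as it stands. The module is installed in compiled form; this text tells all that it offers.
- The arm moves only by the shell command python3 -m creep 'ROWS' [FORCE]. ROWS is JSON, a list of rows, each an object of numbers: "dx", "dy", "dz": the shift along the world's x, y, z normalised to -1 to 1, where 1 is 0.15 m; "ax", "ay", "az": the turn, a rotation vector about the world's x, y, z normalised to -1 to 1, where 1 is 1.5 rad; "gripper": the opening, from 0 (shut) to 1 (fully open). In form: [{"dx": .., "dy": .., "dz": .., "ax": .., "ay": .., "az": .., "gripper": ..}, ...]. A call has exactly 10 rows; each row is the pose to reach, as a shift and turn from the pose commanded when the call began; what a row does not reach only later rows make up. A row lasts 1/8 s, in which the tool goes at most 62.5 mm and 10.7 degrees, less where a joint would pass 70% of its speed; a pose out of reach is approached as far as the arm can. A call with a number of a shift or a turn outside -1 to 1 is refused whole. A call with a gripper value outside its range is refused whole. The fingers move at their own pace and stop on an object; FORCE is the grip in N (left out, the last holds). Time passes only in rows, so rows that repeat a pose let the fingers close, or fill a call up. It gives the time, the measured TCP pose, the force and the opening at its end, in the units of the state.
- robot.sense(): the state, without advancing time (a new reading comes with each control period).
- robot.capture(name): name is "scene" or "top" or "wrist"; returns a dict with "image" (400x640x3 uint8, blue, green, red), "mtx" (3x3 intrinsics, pixels), "k1" (the pictures are not rectified: a ray, as slopes to the right and down, at radius r is drawn at 1 + k1 r^2 times it, then the intrinsics apply), "position" and "orientation" of the camera in the world; the wrist camera has in their place "mount" (4x4, takes a point from camera to tool coordinates, whose origin is the TCP and whose axes are the tool frame's). Camera axes: x right, y down, z forward; pixel columns grow to the right and rows downward; lengths in m; the calibration is good to about 2 mm. A picture is of the moment at which its call begins: read the wrist's pose just before it. There is no depth.
- robot.sign_off(): hands the job in, once; it reports no verdict.
The state is a dict: "clock": time; "joint_positions": joint angles; "joint_velocities": joint speeds; "joint_torque": joint torques, N m; "tcp_pos": TCP position; "tool_rot": TCP orientation; "ft_force": force on the tool from outside, world axes, zero at the start; "moment": the same for the moment, N m; "finger_gap": finger opening in m.
Only numpy, scipy, OpenCV 4.12 (cv2) and the standard library are available. Lean on these libraries where they do the work, as an engineer would, in place of code of your own. Each camera call takes 0.05 s, during which the arm holds its last target.

## Working session

There is one attempt and no reset: what is moved stays moved. The work goes in short steps, Python scripts to look and compute and a shell command to move; the robot and the scene stay as the last step left them, time stands still between calls to the robot, and variables do not carry over. Pictures are saved under pics/ and viewed, and the job is handed in when it is done.

```bash
mkdir -p pics; cat > h.py <<'E'
import numpy as np,cv2,json
from scipy.spatial.transform import Rotation as R
from bench import robot
def cap(name,fn=None):
    s=robot.sense(); c=robot.capture(name)
    if name=="wrist":
        T=np.eye(4);T[:3,:3]=R.from_quat(s["tool_rot"]).as_matrix();T[:3,3]=s["tcp_pos"]
        T=T@np.array(c["mount"])
    else:
        T=np.eye(4);T[:3,:3]=R.from_quat(c["orientation"]).as_matrix();T[:3,3]=c["position"]
    c["T"]=T
    if fn:
        cv2.imwrite("pics/"+fn+".png",c["image"]); np.savez("pics/"+fn+".npz",image=c["image"],mtx=c["mtx"],k1=c["k1"],T=T)
    return c
def load(fn):
    d=np.load("pics/"+fn+".npz"); return {k:d[k] for k in d}
def ray(c,uv):
    uv=np.asarray(uv,float).reshape(-1,1,2)
    D=np.array([float(c["k1"]),0,0,0,0])
    p=cv2.undistortPoints(uv,np.array(c["mtx"],float),D).reshape(-1,2)
    d=np.c_[p,np.ones(len(p))]@c["T"][:3,:3].T
    return c["T"][:3,3],d
def plane(c,uv,z):
    o,d=ray(c,uv); return o+d*((z-o[2])/d[:,2])[:,None]
def proj(c,P):
    Ti=np.linalg.inv(c["T"]); 
    q,_=cv2.projectPoints(np.asarray(P,float).reshape(-1,3),cv2.Rodrigues(Ti[:3,:3])[0],Ti[:3,3],np.array(c["mtx"],float),np.array([float(c["k1"]),0,0,0,0]))
    return q.reshape(-1,2)
def tri(cs,uvs):
    A=np.zeros((3,3));b=np.zeros(3);L=[]
    for c,uv in zip(cs,uvs):
        o,d=ray(c,uv);d=d[0]/np.linalg.norm(d[0]);M=np.eye(3)-np.outer(d,d);A+=M;b+=M@o;L.append((o,M))
    x=np.linalg.solve(A,b); return x,[float(np.linalg.norm(M@(x-o))) for o,M in L]
E
python3 - <<'E'
from h import *
for n in ["scene","top","wrist"]:
    c=cap(n,n+"0"); print(n,c["T"].round(3).tolist(),np.array(c["mtx"]).round(1).tolist(),c["k1"])
print(robot.sense())
E
```

```text
scene [[-0.585, 0.621, -0.521, 1.082], [0.811, 0.444, -0.382, 0.292], [-0.006, -0.646, -0.763, 0.78], [0.0, 0.0, 0.0, 1.0]] [[429.8, 0.0, 313.8], [0.0, 429.8, 194.0], [0.0, 0.0, 1.0]] -0.07491319386732753
top [[0.015, -0.997, 0.074, 0.558], [-1.0, -0.014, 0.007, -0.05], [-0.005, -0.074, -0.997, 0.914], [0.0, 0.0, 0.0, 1.0]] [[364.6, 0.0, 317.2], [0.0, 364.6, 197.8], [0.0, 0.0, 1.0]] -0.07196113001086048
wrist [[0.326, 0.906, 0.271, 0.129], [0.945, -0.311, -0.098, 0.591], [-0.004, 0.288, -0.958, 0.373], [0.0, 0.0, 0.0, 1.0]] [[279.4, 0.0, 318.4], [0.0, 279.4, 202.2], [0.0, 0.0, 1.0]] -0.049686857491207305
{'clock': 0.15, 'joint_positions': array([ 1.18131413e+00,  9.17170559e-02,  1.23163122e+00,  6.91799677e-08,
        1.81978305e+00, -5.66825487e-02]), 'joint_velocities': array([ 5.23389722e-05, -1.95666056e-03, -4.97977738e-03,  4.61730853e-04,
       -1.09957313e-03,  3.55681904e-04]), 'joint_torque': array([ 1.55236481e-03, -4.59369922e+01, -4.18528068e+01, -4.63461197e-05,
        9.62030055e-03, -4.98714840e-06]), 'tcp_pos': array([0.19592546, 0.56688556, 0.23037956]), 'tool_rot': array([ 8.14459803e-01,  5.80219474e-01, -6.50894616e-04,  4.10141318e-04]), 'ft_force': array([ 0.52968933, -0.35851871, -0.94005399]), 'moment': array([-0.00011829, -0.00132522,  0.02371747]), 'finger_gap': 0.0852478708625449}
```

View pics/scene0.png

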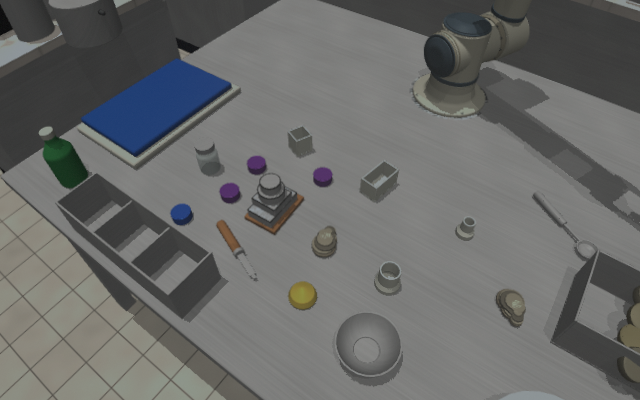

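View pics/top0.png

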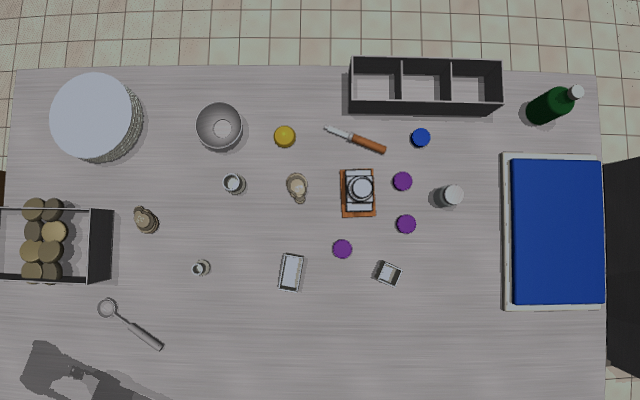

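View pics/wrist0.png

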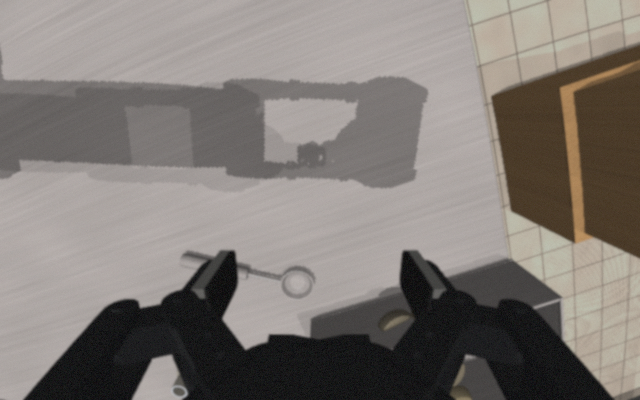

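The top view shows the stack on the board at about (358,190). The pots are: oblong (290,271), square (388,272), larger round (234,183), smaller round (201,268). The look-alikes are coloured discs at (420,138), (402,181), (405,224) and (342,249), not steel. The oyster is at (297,187) and the jar at (450,195). I'll enlarge to confirm.

```bash
python3 - <<'E'
from h import *
a=load("top0")["image"][150:300,180:440]; cv2.imwrite("pics/c1.png",cv2.resize(a,None,fx=3,fy=3,interpolation=cv2.INTER_CUBIC))
a=load("scene0")["image"][110:300,200:490]; cv2.imwrite("pics/c2.png",cv2.resize(a,None,fx=2.7,fy=2.7,interpolation=cv2.INTER_CUBIC))
E
```

```text
(no output)
```

View pics/c1.png

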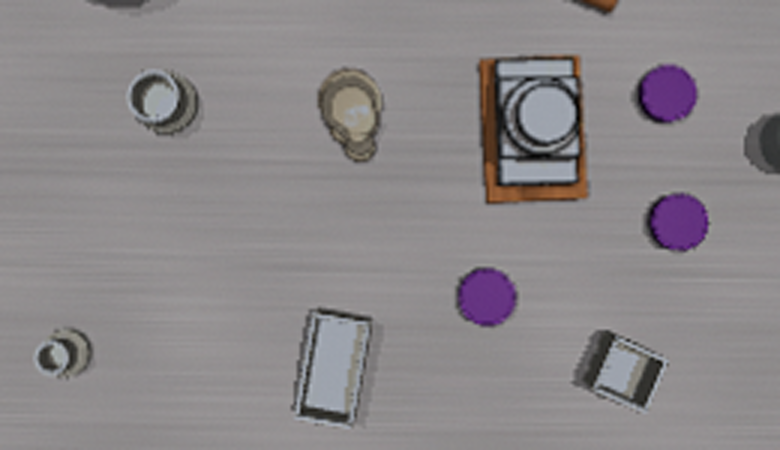

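View pics/c2.png

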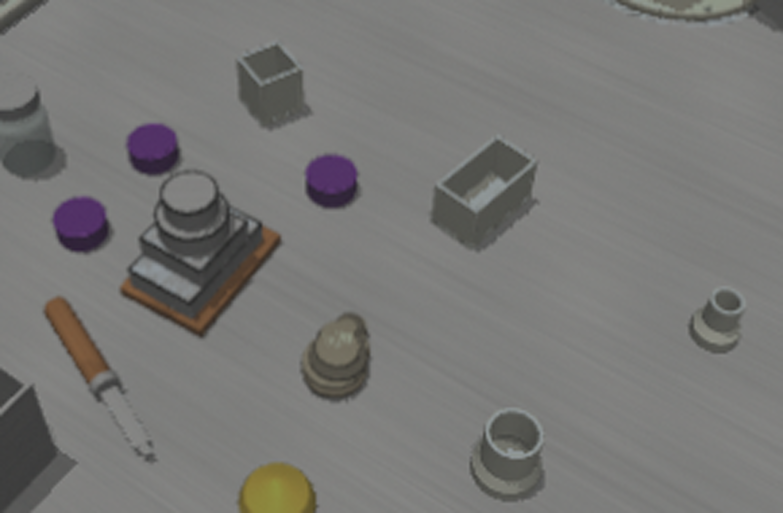

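The crops confirm it: the steel stack is small round on round on square on oblong, on the wooden board. The discs are purple or blue plastic look-alikes, left alone. Next, coarse positions from the two fixed views.

```bash
python3 - <<'E'
from h import *
t=load("top0");s=load("scene0")
def t1(x,y):return (180+x/3,150+y/3)
def s1(x,y):return (200+x/2.7,110+y/2.7)
P={"small lid top":((546,113),(189,191)),"round pot rim":((155,97),(512,434)),"small pot rim":((55,356),(727,301)),
"obl rim a":((313,310),(501,138)),"obl rim b":((371,319),(434,189)),"sq a":((611,331),(238,66)),
"sqb":((665,360),(274,44)),"oyster":((350,105),(337,360))}
# scene x-right is roughly +y.. just triangulate circles robustly
for k,(a,b) in P.items():
    x,r=tri([t,s],[t1(*a),s1(*b)]); print(k,x.round(4),np.round(r,4))
def pl(n,pts,z): print(n,plane(t,[t1(*p) for p in pts],z).round(3).tolist())
pl("obl rim",[(313,310),(371,319),(352,425),(295,415)],.05)
pl("sq rim",[(611,331),(665,360),(645,408),(592,388)],.055)
pl("jar",[(770,140)],.085)
pl("purple",[(487,296),(667,93),(678,222)],.022)
E
```

```text
small lid top [ 0.6427 -0.1445  0.1019] [0.0003 0.0003]
round pot rim [0.6563 0.1609 0.0513] [0.0003 0.0003]
small pot rim [0.4481 0.2388 0.0432] [0.0014 0.0014]
obl rim a [0.4917 0.0324 0.1408] [0.0108 0.0108]
obl rim b [ 0.4828 -0.0133  0.0447] [0.0008 0.0008]
sq a [ 0.4867 -0.2051  0.0869] [0.011 0.011]
sqb [ 0.4505 -0.2251  0.0807] [0.0152 0.0152]
oyster [0.656  0.0078 0.0129] [0.0001 0.0001]
obl rim [[0.49, 0.031, 0.05], [0.484, -0.014, 0.05], [0.401, -0.001, 0.05], [0.408, 0.044, 0.05]]
sq rim [[0.477, -0.202, 0.055], [0.455, -0.244, 0.055], [0.418, -0.229, 0.055], [0.433, -0.187, 0.055]]
jar [[0.626, -0.318, 0.085]]
purple [[0.501, -0.107, 0.022], [0.669, -0.253, 0.022], [0.563, -0.262, 0.022]]
```

```bash
python3 - <<'E'
from h import *
w=load("wrist0"); s=robot.sense()
M=np.linalg.inv(np.vstack([np.c_[R.from_quat(s["tool_rot"]).as_matrix(),s["tcp_pos"]],[0,0,0,1]]))@w["T"]; print(M.round(4))
for z in (0,-.0065,-.013,-.019):
  Tt=w["T"]@np.linalg.inv(M)
  P=[(Tt@np.array([x,y,z,1]))[:3] for x in(-.0425,.0425,-.057,.057) for y in (-.011,0.011)]
  print(z,proj(w,P).round(0).tolist())
E
python3 -m creep '[{"dx":0.3,"dy":-0.3,"dz":0.1,"az":0.05},{"dx":0.6,"dy":-0.6,"dz":0.2,"az":0.1},{"dx":0.8,"dy":-0.8,"dz":0.3,"az":0.15},{"dx":1,"dy":-1,"dz":0.4,"az":0.2},{"dx":1,"dy":-1,"dz":0.4,"az":0.22},{"dx":1,"dy":-1,"dz":0.4,"az":0.22},{"dx":1,"dy":-1,"dz":0.4,"az":0.22},{"dx":1,"dy":-1,"dz":0.4,"az":0.22},{"dx":1,"dy":-1,"dz":0.4,"az":0.22},{"dx":1,"dy":-1,"dz":0.4,"az":0.22}]' 
python3 -m creep '[{"dx":0.1,"dy":-0.3},{"dx":0.3,"dy":-0.6},{"dx":0.5,"dy":-0.9},{"dx":0.7,"dy":-1},{"dx":0.7,"dy":-1},{"dx":0.7,"dy":-1},{"dx":0.7,"dy":-1},{"dx":0.7,"dy":-1},{"dx":0.7,"dy":-1},{"dx":0.7,"dy":-1}]'
python3 -c "
from h import *
cap('wrist','w1');print(robot.sense()['clock'])"
```

```text
[[ 1.000e+00  1.000e-03 -2.300e-03  1.000e-03]
 [-3.000e-04  9.577e-01  2.878e-01 -7.170e-02]
 [ 2.500e-03 -2.878e-01  9.577e-01 -1.424e-01]
 [ 0.000e+00  0.000e+00  0.000e+00  1.000e+00]]
0 [[240.0, 233.0], [244.0, 268.0], [394.0, 233.0], [391.0, 269.0], [215.0, 233.0], [219.0, 268.0], [420.0, 233.0], [416.0, 268.0]]
-0.0065 [[237.0, 238.0], [241.0, 274.0], [397.0, 238.0], [394.0, 275.0], [210.0, 238.0], [215.0, 274.0], [424.0, 238.0], [420.0, 274.0]]
-0.013 [[234.0, 243.0], [237.0, 281.0], [401.0, 243.0], [397.0, 281.0], [206.0, 243.0], [211.0, 280.0], [429.0, 243.0], [424.0, 281.0]]
-0.019 [[230.0, 248.0], [234.0, 287.0], [404.0, 249.0], [400.0, 288.0], [201.0, 248.0], [206.0, 287.0], [433.0, 248.0], [428.0, 287.0]]
0.2validation failed for argument at $[0]...
validation failed for argument at $[0]...
```

```bash

python3 -m creep '[{"dx":0.3,"dy":-0.3,"dz":0.1,"ax":0,"ay":0,"az":0.05,"gripper":1},{"dx":0.6,"dy":-0.6,"dz":0.2,"ax":0,"ay":0,"az":0.1,"gripper":1},{"dx":0.8,"dy":-0.8,"dz":0.3,"ax":0,"ay":0,"az":0.15,"gripper":1},{"dx":1,"dy":-1,"dz":0.4,"ax":0,"ay":0,"az":0.2,"gripper":1},{"dx":1,"dy":-1,"dz":0.4,"ax":0,"ay":0,"az":0.22,"gripper":1},{"dx":1,"dy":-1,"dz":0.4,"ax":0,"ay":0,"az":0.22,"gripper":1},{"dx":1,"dy":-1,"dz":0.4,"ax":0,"ay":0,"az":0.22,"gripper":1},{"dx":1,"dy":-1,"dz":0.4,"ax":0,"ay":0,"az":0.22,"gripper":1},{"dx":1,"dy":-1,"dz":0.4,"ax":0,"ay":0,"az":0.22,"gripper":1},{"dx":1,"dy":-1,"dz":0.4,"ax":0,"ay":0,"az":0.22,"gripper":1}]' 30
python3 -m creep '[{"dx":0.1,"dy":-0.3,"dz":0,"ax":0,"ay":0,"az":0,"gripper":1},{"dx":0.3,"dy":-0.6,"dz":0,"ax":0,"ay":0,"az":0,"gripper":1},{"dx":0.5,"dy":-0.8,"dz":0,"ax":0,"ay":0,"az":0,"gripper":1},{"dx":0.7,"dy":-1,"dz":0,"ax":0,"ay":0,"az":0,"gripper":1},{"dx":0.7,"dy":-1,"dz":0,"ax":0,"ay":0,"az":0,"gripper":1},{"dx":0.7,"dy":-1,"dz":0,"ax":0,"ay":0,"az":0,"gripper":1},{"dx":0.7,"dy":-1,"dz":0,"ax":0,"ay":0,"az":0,"gripper":1},{"dx":0.7,"dy":-1,"dz":0,"ax":0,"ay":0,"az":0,"gripper":1},{"dx":0.7,"dy":-1,"dz":0,"ax":0,"ay":0,"az":0,"gripper":1},{"dx":0.7,"dy":-1,"dz":0,"ax":0,"ay":0,"az":0,"gripper":1}]'
python3 -c "
from h import *
cap('wrist','w1');print(robot.sense()['clock'])"
```

```text
clock: 1.45
tcp_pos: [0.3458, 0.4173, 0.2912]
tool_rot: [0.708, 0.706, -0.0, 0.0]
ft_force: [-0.7, -0.3, 1.4]
finger_gap: 0.0856
clock: 2.7
tcp_pos: [0.4508, 0.2673, 0.2913]
tool_rot: [0.708, 0.706, 0.0, 0.0]
ft_force: [-0.9, -0.3, 0.5]
finger_gap: 0.0853
2.75
```

View pics/w1.png

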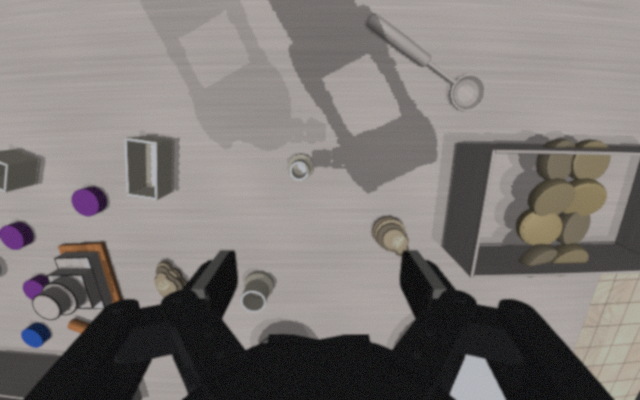

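The wrist view shows the small pot rim at (300,168), the round pot at (256,290), the oblong pot at (145,165) and the stack at (60,290). I'll move on across the scene for second views.

```bash

python3 -m creep '[{"dx":0.3,"dy":-0.3,"dz":0,"ax":0,"ay":0,"az":0,"gripper":1},{"dx":0.6,"dy":-0.6,"dz":0,"ax":0,"ay":0,"az":0,"gripper":1},{"dx":0.8,"dy":-0.8,"dz":0,"ax":0,"ay":0,"az":0,"gripper":1},{"dx":0.8,"dy":-1,"dz":0,"ax":0,"ay":0,"az":0,"gripper":1},{"dx":0.8,"dy":-1,"dz":0,"ax":0,"ay":0,"az":0,"gripper":1},{"dx":0.8,"dy":-1,"dz":0,"ax":0,"ay":0,"az":0,"gripper":1},{"dx":0.8,"dy":-1,"dz":0,"ax":0,"ay":0,"az":0,"gripper":1},{"dx":0.8,"dy":-1,"dz":0,"ax":0,"ay":0,"az":0,"gripper":1},{"dx":0.8,"dy":-1,"dz":0,"ax":0,"ay":0,"az":0,"gripper":1},{"dx":0.8,"dy":-1,"dz":0,"ax":0,"ay":0,"az":0,"gripper":1}]'
python3 -c "
from h import *
cap('wrist','w2')"
python3 -m creep '[{"dx":0,"dy":-0.3,"dz":0,"ax":0,"ay":0,"az":0,"gripper":1},{"dx":0,"dy":-0.6,"dz":0,"ax":0,"ay":0,"az":0,"gripper":1},{"dx":0,"dy":-0.8,"dz":0,"ax":0,"ay":0,"az":0,"gripper":1},{"dx":0,"dy":-1,"dz":0,"ax":0,"ay":0,"az":0,"gripper":1},{"dx":0,"dy":-1,"dz":0,"ax":0,"ay":0,"az":0,"gripper":1},{"dx":0,"dy":-1,"dz":0,"ax":0,"ay":0,"az":0,"gripper":1},{"dx":0,"dy":-1,"dz":0,"ax":0,"ay":0,"az":0,"gripper":1},{"dx":0,"dy":-1,"dz":0,"ax":0,"ay":0,"az":0,"gripper":1},{"dx":0,"dy":-1,"dz":0,"ax":0,"ay":0,"az":0,"gripper":1},{"dx":0,"dy":-1,"dz":0,"ax":0,"ay":0,"az":0,"gripper":1}]'
python3 -c "
from h import *
cap('wrist','w3')"
python3 -m creep '[{"dx":0.2,"dy":-0.3,"dz":0,"ax":0,"ay":0,"az":0,"gripper":1},{"dx":0.4,"dy":-0.6,"dz":0,"ax":0,"ay":0,"az":0,"gripper":1},{"dx":0.5,"dy":-0.8,"dz":0,"ax":0,"ay":0,"az":0,"gripper":1},{"dx":0.5,"dy":-0.8,"dz":0,"ax":0,"ay":0,"az":0,"gripper":1},{"dx":0.5,"dy":-0.8,"dz":0,"ax":0,"ay":0,"az":0,"gripper":1},{"dx":0.5,"dy":-0.8,"dz":0,"ax":0,"ay":0,"az":0,"gripper":1},{"dx":0.5,"dy":-0.8,"dz":0,"ax":0,"ay":0,"az":0,"gripper":1},{"dx":0.5,"dy":-0.8,"dz":0,"ax":0,"ay":0,"az":0,"gripper":1},{"dx":0.5,"dy":-0.8,"dz":0,"ax":0,"ay":0,"az":0,"gripper":1},{"dx":0.5,"dy":-0.8,"dz":0,"ax":0,"ay":0,"az":0,"gripper":1}]'
python3 -c "
from h import *
cap('wrist','w4')"
```

```text
clock: 4.0
tcp_pos: [0.5709, 0.1174, 0.2913]
tool_rot: [0.708, 0.706, 0.0, 0.0]
ft_force: [-0.6, 0.1, 0.2]
finger_gap: 0.0853
clock: 5.3
tcp_pos: [0.571, -0.0327, 0.2913]
tool_rot: [0.708, 0.706, 0.0, 0.0]
ft_force: [0.3, -0.1, -0.9]
finger_gap: 0.0854
clock: 6.6
tcp_pos: [0.646, -0.1528, 0.2913]
tool_rot: [0.708, 0.706, -0.0, -0.0]
ft_force: [-0.7, 0.2, -0.0]
finger_gap: 0.0854
```

View pics/w2.png

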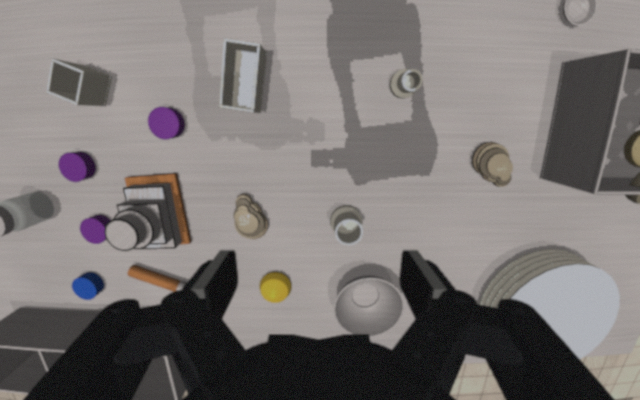

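View pics/w3.png

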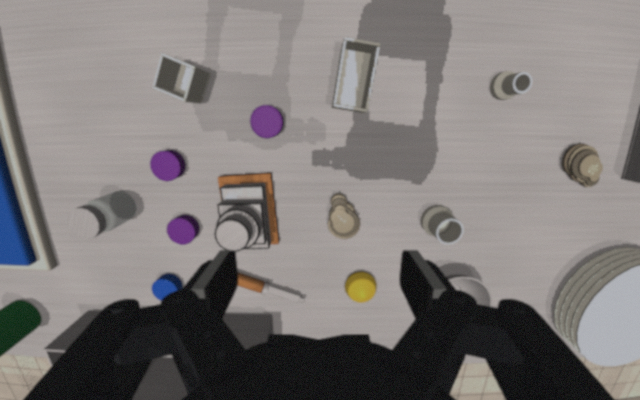

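View pics/w4.png

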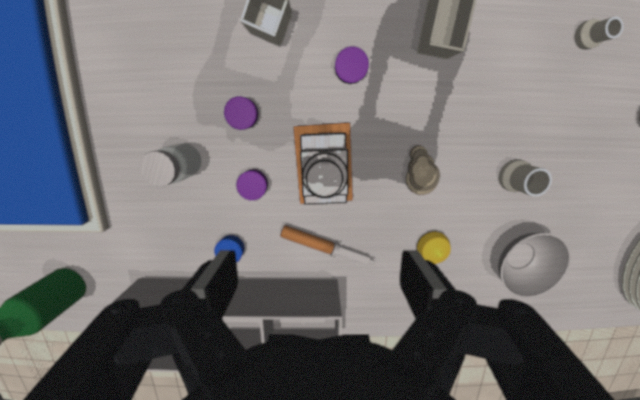

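```bash
python3 - <<'E'
from h import *
def crop(n,x,y,w=100,h=90,f=4):
    a=load(n)["image"][y:y+h,x:x+w]; a=cv2.resize(a,(400,360),interpolation=cv2.INTER_CUBIC); a=cv2.convertScaleAbs(a,alpha=1.3)
    for i in range(0,100,20): cv2.putText(a,str(x+i),(i*4,8),0,.3,(0,0,255)); cv2.line(a,(i*4,8),(i*4,12),(0,0,255))
    for i in range(0,90,20): cv2.putText(a,str(y+i),(0,i*4+8),0,.3,(0,255,0)); cv2.line(a,(0,i*4),(6,i*4),(0,255,0))
    return a
cv2.imwrite("pics/d1.png",np.hstack([crop("w2",200,30),crop("w3",310,30)]))
cv2.imwrite("pics/d2.png",np.hstack([crop("w2",40,40),crop("w3",140,40)]))
cv2.imwrite("pics/d3.png",np.vstack([np.hstack([crop("w2",305,170),crop("w3",400,170)])]))
cv2.imwrite("pics/d4.png",np.vstack([np.hstack([crop("w2",370,40),crop("w3",470,40)])]))
cv2.imwrite("pics/d5.png",np.vstack([np.hstack([crop("w3",200,165),crop("w4",280,118)])]))
E
```

```text
(no output)
```

View pics/d1.png

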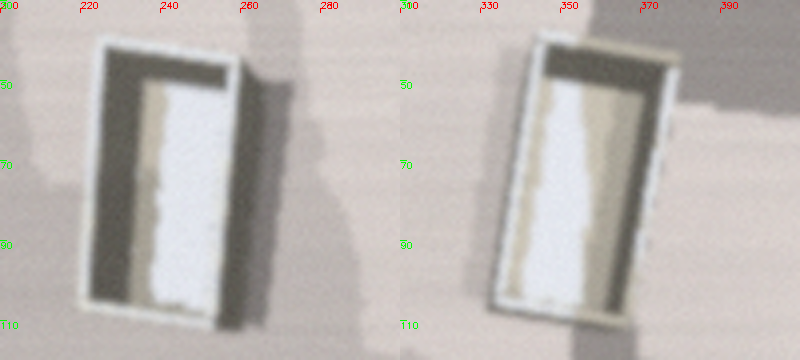

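View pics/d2.png

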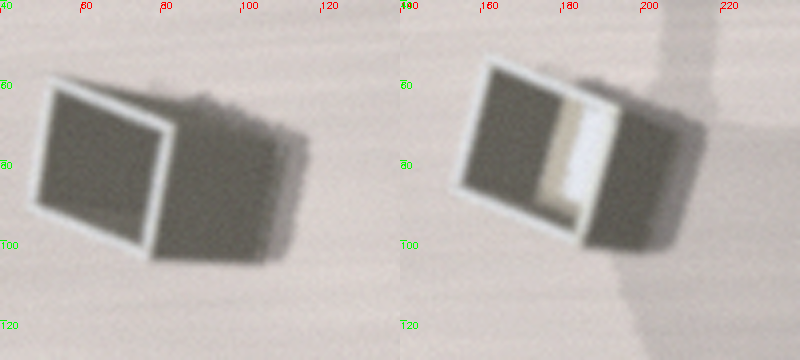

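View pics/d3.png

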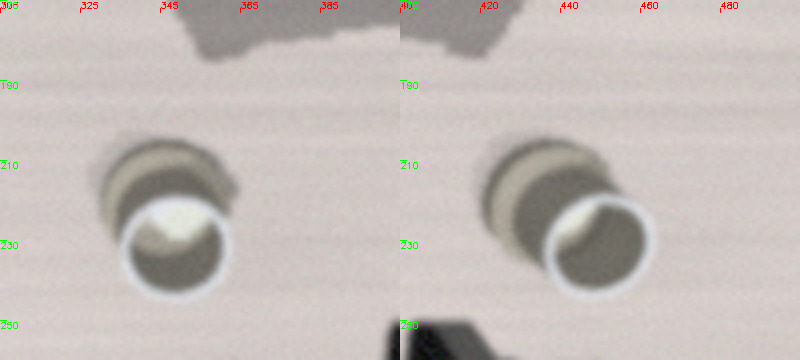

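View pics/d4.png

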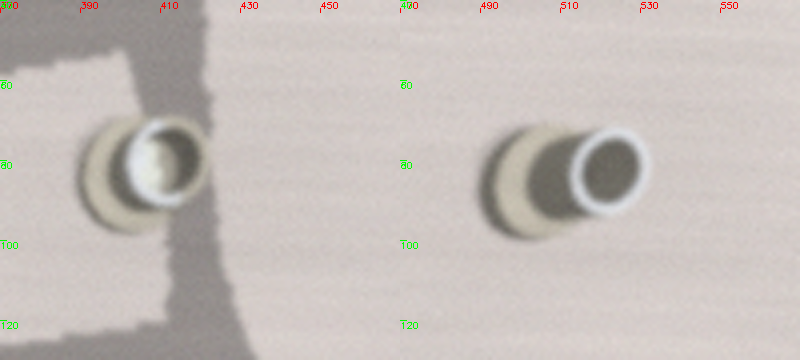

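View pics/d5.png

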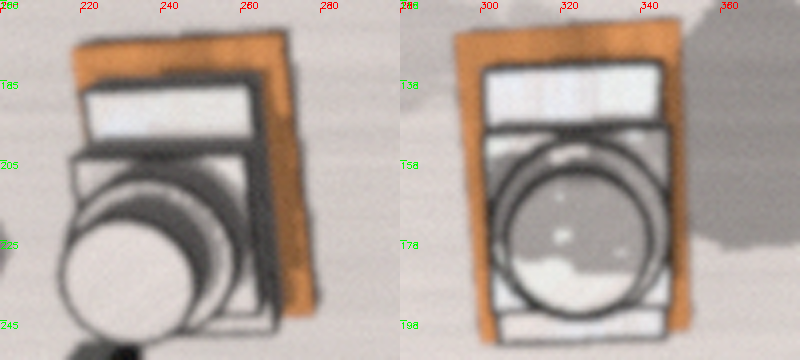

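```bash
python3 - <<'E'
from h import *
w2,w3,w4=map(load,("w2","w3","w4")); t=load("top0")
f=lambda o,ps:np.array([[o[0]+x/4-.375,o[1]+y/4-.375] for x,y in ps])
def two(n,cs,A,B):
    P=[]
    for a,b in zip(A,B):
        x,r=tri(cs,[a,b]);P.append(x);print(n,x.round(4),"res",r[0].__round__(4))
    P=np.array(P)
    if len(P)==4:
        c=P.mean(0);e=[P[(i+1)%4]-P[i] for i in range(4)]
        print("  centre",c.round(4),"sides",[round(float(np.linalg.norm(v[:2])),4) for v in e],"ang",[round(float(np.degrees(np.arctan2(v[1],v[0]))),1) for v in e])
two("obl",[w2,w3],f((200,30),[(100,38),(243,58),(218,322),(78,308)]),f((310,30),[(136,32),(280,56),(230,326),(90,308)]))
two("sq",[w2,w3],f((40,40),[(50,78),(176,124),(150,258),(30,206)]),f((140,40),[(88,55),(221,108),(185,246),(55,188)]))
two("round",[w2,w3],f((305,170),[(176,245)]),f((400,170),[(199,244)]))
two("small",[w2,w3],f((370,40),[(168,162)]),f((470,40),[(210,172)]))
two("stack",[w3,w4],f((200,165),[(129,282)]),f((280,118),[(177,242)]))
for n,z,p in [("oblid",.036,[(84,66),(264,64),(268,338),(97,343)]),("sqlid",.058,[(86,130),(268,126),(271,305),(92,312)]),("rndlid",.080,[((490+670)/2-400,(135+316)/2)]),("small",.102,[(177,242)])]:
    P=plane(w4,f((280,118),p),z);c=P.mean(0);e=[P[(i+1)%4]-P[i] for i in range(4)] if len(P)==4 else []
    print(n,c.round(4),[round(float(np.linalg.norm(v[:2])),4) for v in e],"ang",[round(float(np.degrees(np.arctan2(v[1],v[0]))),1) for v in e])
s=load("scene0")
E
```

```text
obl [ 0.4008 -0.001   0.045 ] res 0.0001
obl [0.4078 0.0444 0.0463] res 0.0001
obl [0.4888 0.0319 0.0463] res 0.0009
obl [ 0.4835 -0.0146  0.0464] res 0.0006
  centre [0.4452 0.0152 0.046 ] sides [0.0459, 0.082, 0.0468, 0.0837] ang [81.3, -8.8, -96.5, 170.6]
sq [ 0.4179 -0.229   0.0561] res 0.0
sq [ 0.4339 -0.189   0.0536] res 0.0002
sq [ 0.4757 -0.2037  0.0578] res 0.0002
sq [ 0.4571 -0.245   0.0566] res 0.0
  centre [ 0.4462 -0.2167  0.056 ] sides [0.043, 0.0443, 0.0453, 0.0424] ang [68.1, -19.3, -114.2, 157.8]
round [0.658  0.1614 0.0528] res 0.0002
small [0.4503 0.2388 0.0446] res 0.0
stack [ 0.6446 -0.1462  0.0986] res 0.0003
oblid [ 0.6447 -0.1448  0.036 ] [0.0625, 0.0994, 0.0636, 0.1006] ang [90.5, 2.3, -88.4, -178.4]
sqlid [ 0.6452 -0.1449  0.058 ] [0.0606, 0.0617, 0.0624, 0.0629] ang [91.1, 2.4, -87.8, -179.2]
rndlid [ 0.6428 -0.1451  0.08  ] [] ang []
small [ 0.6436 -0.1464  0.102 ] [] ang []
```

Heights match the text: rims at 46, 56, 53 and 45 mm, stack top at about 0.10 m. Positions agree between views. Now for the small lid: come down above the stack and check its height again on the way.

```bash

python3 -m creep '[{"dx":-0.01,"dy":0.02,"dz":-0.3,"ax":0,"ay":0,"az":0,"gripper":1},{"dx":-0.01,"dy":0.045,"dz":-0.6,"ax":0,"ay":0,"az":0,"gripper":1},{"dx":-0.01,"dy":0.045,"dz":-0.8,"ax":0,"ay":0,"az":0,"gripper":1},{"dx":-0.01,"dy":0.045,"dz":-1,"ax":0,"ay":0,"az":0.02,"gripper":1},{"dx":-0.01,"dy":0.045,"dz":-1,"ax":0,"ay":0,"az":0.02,"gripper":1},{"dx":-0.01,"dy":0.045,"dz":-1,"ax":0,"ay":0,"az":0.02,"gripper":1},{"dx":-0.01,"dy":0.045,"dz":-1,"ax":0,"ay":0,"az":0.02,"gripper":1},{"dx":-0.01,"dy":0.045,"dz":-1,"ax":0,"ay":0,"az":0.02,"gripper":1},{"dx":-0.01,"dy":0.045,"dz":-1,"ax":0,"ay":0,"az":0.02,"gripper":1},{"dx":-0.01,"dy":0.045,"dz":-1,"ax":0,"ay":0,"az":0.02,"gripper":1}]'
python3 -c "
from h import *
cap('wrist','w5');cap('scene','s5')
a=load('s5')['image'][80:240,180:380];cv2.imwrite('pics/s5c.png',cv2.resize(a,None,fx=3.5,fy=3.5,interpolation=cv2.INTER_CUBIC))"
```

```text
clock: 7.9
tcp_pos: [0.6446, -0.1462, 0.1415]
tool_rot: [0.697, 0.717, 0.0, 0.0]
ft_force: [0.8, 0.8, -0.5]
finger_gap: 0.0851
```

View pics/w5.png

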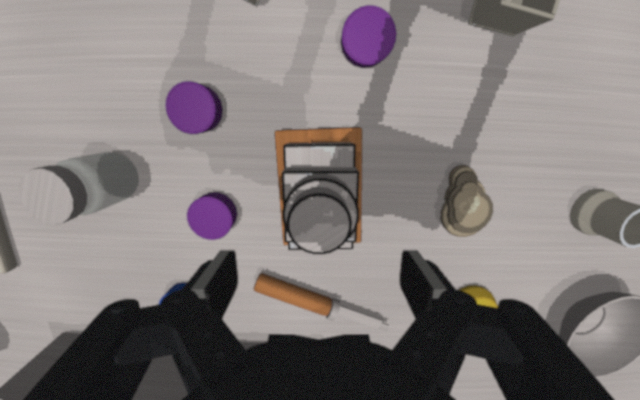

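View pics/s5c.png

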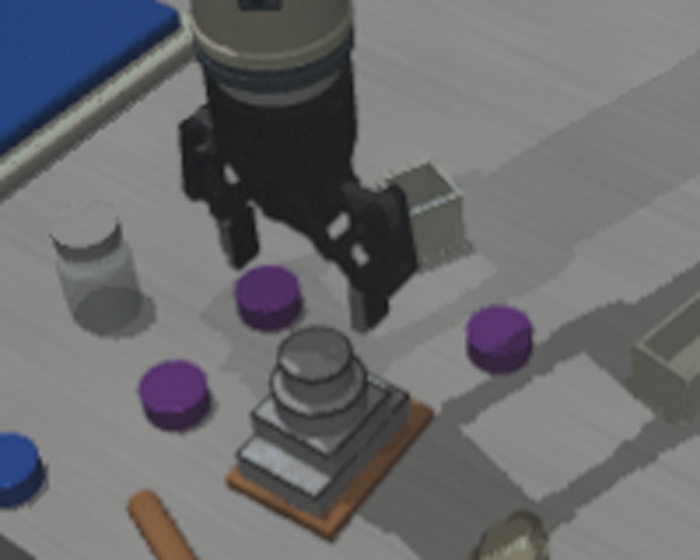

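In w5 the small lid top sits at (318,223), between the fingertips. I'll cross-check its height.

```bash
python3 - <<'E'
from h import *
w3,w4,w5=map(load,("w3","w4","w5"))
u3=(200+129/4-.4,165+282/4-.4);u4=(280+177/4-.4,118+242/4-.4)
print(tri([w3,w4,w5],[u3,u4,(318.3,223)]),tri([w3,w5],[u3,(318.3,223)]))
g=[plane(w5,[p],.10)[0] for p in [(285,223),(352,223)]];print("dia at .10",np.linalg.norm(g[0]-g[1]), "at .097", np.linalg.norm(plane(w5,[(285,223)],.097)-plane(w5,[(352,223)],.097)))
E
python3 -m creep '[{"dx":0,"dy":0,"dz":-0.15,"ax":0,"ay":0,"az":0,"gripper":1},{"dx":0,"dy":0,"dz":-0.3,"ax":0,"ay":0,"az":0,"gripper":1},{"dx":0,"dy":0,"dz":-0.4,"ax":0,"ay":0,"az":0,"gripper":1},{"dx":0,"dy":0,"dz":-0.4,"ax":0,"ay":0,"az":0,"gripper":0.8},{"dx":0,"dy":0,"dz":-0.4,"ax":0,"ay":0,"az":0,"gripper":0.4},{"dx":0,"dy":0,"dz":-0.4,"ax":0,"ay":0,"az":0,"gripper":0.4},{"dx":0,"dy":0,"dz":-0.4,"ax":0,"ay":0,"az":0,"gripper":0.4},{"dx":0,"dy":0,"dz":-0.4,"ax":0,"ay":0,"az":0,"gripper":0.4},{"dx":0,"dy":0,"dz":-0.4,"ax":0,"ay":0,"az":0,"gripper":0.4},{"dx":0,"dy":0,"dz":-0.4,"ax":0,"ay":0,"az":0,"gripper":0.4}]' 30
python3 -c "
from h import *
cap('scene','s6')
a=load('s6')['image'][80:240,180:380];cv2.imwrite('pics/s6c.png',cv2.resize(a,None,fx=3.5,fy=3.5,interpolation=cv2.INTER_CUBIC))"
```

```text
(array([ 0.64448187, -0.1462703 ,  0.09830316]), [0.00040463447899945296, 0.00015917946767757545, 0.0002718081569629267]) (array([ 0.64456895, -0.14622771,  0.09824433]), [0.00033506134592078935, 0.00033506134592067063])
dia at .10 0.047166979869698096 at .097 0.047935922205632635
clock: 9.25
tcp_pos: [0.6453, -0.1464, 0.083]
tool_rot: [0.697, 0.717, 0.001, 0.001]
ft_force: [-0.6, 0.0, 4.9]
finger_gap: 0.0452
```

View pics/s6c.png

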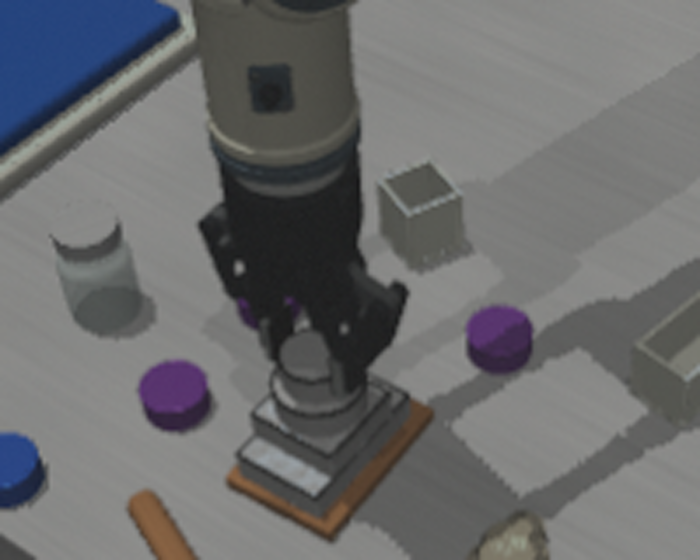

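The small lid is gripped (gap 45.2 mm). I'll lift gently and carry it to the small pot.

```bash

python3 -m creep '[{"dx":0,"dy":0,"dz":0.03,"ax":0,"ay":0,"az":0,"gripper":0.4},{"dx":0,"dy":0,"dz":0.1,"ax":0,"ay":0,"az":0,"gripper":0.4},{"dx":0,"dy":0,"dz":0.2,"ax":0,"ay":0,"az":0,"gripper":0.4},{"dx":0,"dy":0,"dz":0.35,"ax":0,"ay":0,"az":0,"gripper":0.4},{"dx":0,"dy":0,"dz":0.5,"ax":0,"ay":0,"az":0,"gripper":0.4},{"dx":-0.1,"dy":0.2,"dz":0.5,"ax":0,"ay":0,"az":0,"gripper":0.4},{"dx":-0.2,"dy":0.4,"dz":0.5,"ax":0,"ay":0,"az":0,"gripper":0.4},{"dx":-0.3,"dy":0.6,"dz":0.5,"ax":0,"ay":0,"az":0,"gripper":0.4},{"dx":-0.4,"dy":0.8,"dz":0.5,"ax":0,"ay":0,"az":0,"gripper":0.4},{"dx":-0.4,"dy":0.9,"dz":0.5,"ax":0,"ay":0,"az":0,"gripper":0.4}]'
python3 -c "
from h import *
cap('wrist','w7');cap('scene','s7')"
```

```text
clock: 10.55
tcp_pos: [0.5843, -0.0099, 0.1578]
tool_rot: [0.697, 0.717, 0.001, 0.001]
ft_force: [0.9, -0.1, -0.6]
finger_gap: 0.0451
```

View pics/w7.png

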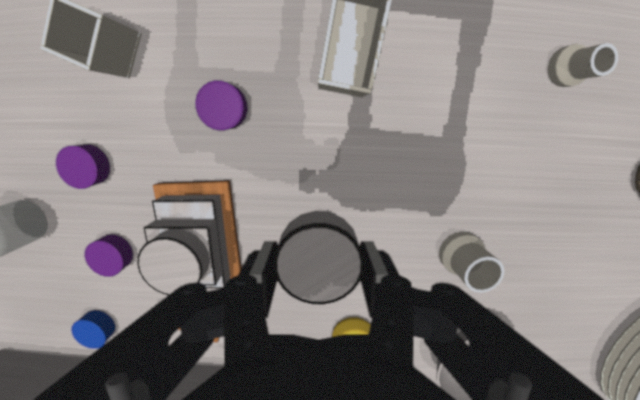

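View pics/s7.png

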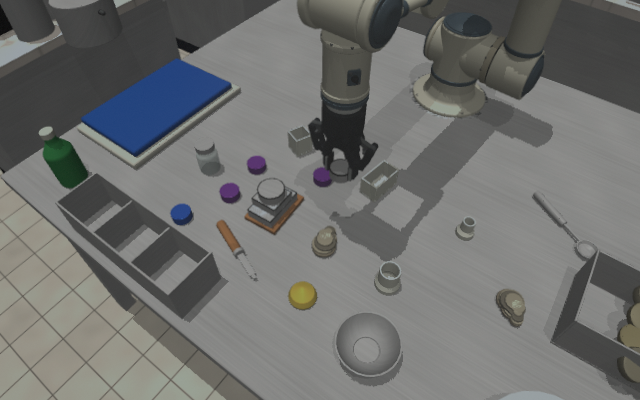

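```bash
python3 - <<'E'
from h import *
a=load("w7")["image"][200:320,240:400];cv2.imwrite('pics/w7c.png',cv2.resize(a,None,fx=4.5,fy=4.5,interpolation=cv2.INTER_CUBIC))
E
```

```text
(no output)
```

View pics/w7c.png

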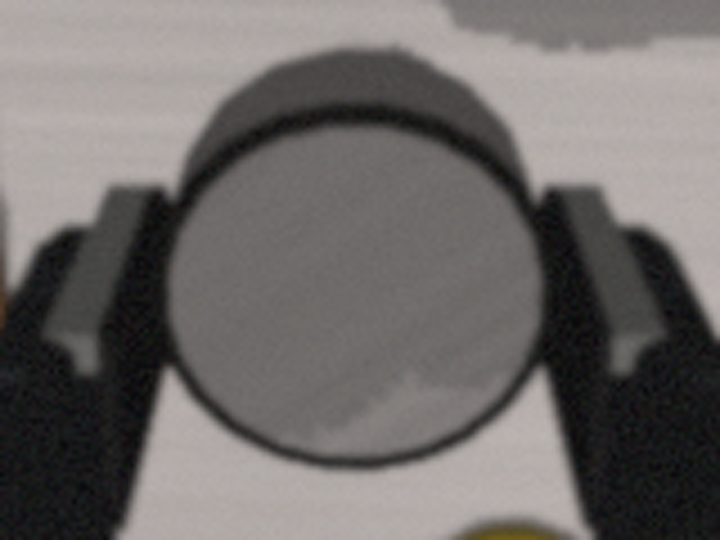

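```bash
cat >> h.py <<'E'
M=np.array([[1,.001,-.0023,.001],[-.0003,.9577,.2878,-.0717],[.0025,-.2878,.9577,-.1424],[0,0,0,1.]])
def held(c,uv,ztool):
    cc=dict(c);cc["T"]=M
    o,d=ray(cc,uv); return o+d*((ztool-o[2])/d[:,2])[:,None]
E
python3 - <<'E'
from h import *
c=load("w7")
for z in (-.013,-.016,-.019,-.022): 
    P=held(c,[(319.1,263.5),(240+165/4.5,263.5),(240+547/4.5,263.5),(319,200+103/4.5),(319,200+468/4.5)],z); print(z,P[0].round(4),(P[2,0]-P[1,0]).round(4),(P[4,1]-P[3,1]).round(4))
E
```

```text
-0.013 [ 0.0011  0.0004 -0.013 ] 0.0441 0.0475
-0.016 [ 0.0011 -0.0013 -0.016 ] 0.0431 0.0464
-0.019 [ 0.0011 -0.0029 -0.019 ] 0.0421 0.0453
-0.022 [ 0.0011 -0.0046 -0.022 ] 0.041 0.0442
```

```bash

python3 -m creep '[{"dx":-0.1,"dy":0.2,"dz":0,"ax":0,"ay":0,"az":0,"gripper":0.4},{"dx":-0.2,"dy":0.4,"dz":0,"ax":0,"ay":0,"az":0,"gripper":0.4},{"dx":-0.35,"dy":0.6,"dz":0,"ax":0,"ay":0,"az":0,"gripper":0.4},{"dx":-0.5,"dy":0.8,"dz":0,"ax":0,"ay":0,"az":0,"gripper":0.4},{"dx":-0.6,"dy":1,"dz":0,"ax":0,"ay":0,"az":0,"gripper":0.4},{"dx":-0.7,"dy":1,"dz":0,"ax":0,"ay":0,"az":0,"gripper":0.4},{"dx":-0.7,"dy":1,"dz":0,"ax":0,"ay":0,"az":0,"gripper":0.4},{"dx":-0.7,"dy":1,"dz":0,"ax":0,"ay":0,"az":0,"gripper":0.4},{"dx":-0.7,"dy":1,"dz":0,"ax":0,"ay":0,"az":0,"gripper":0.4},{"dx":-0.7,"dy":1,"dz":0,"ax":0,"ay":0,"az":0,"gripper":0.4}]'
python3 -c "
from h import *
cap('wrist','w8')"
```

```text
clock: 11.9
tcp_pos: [0.4799, 0.1385, 0.1561]
tool_rot: [0.698, 0.716, -0.0, -0.0]
ft_force: [-0.9, -0.0, -0.4]
finger_gap: 0.0452
```

View pics/w8.png

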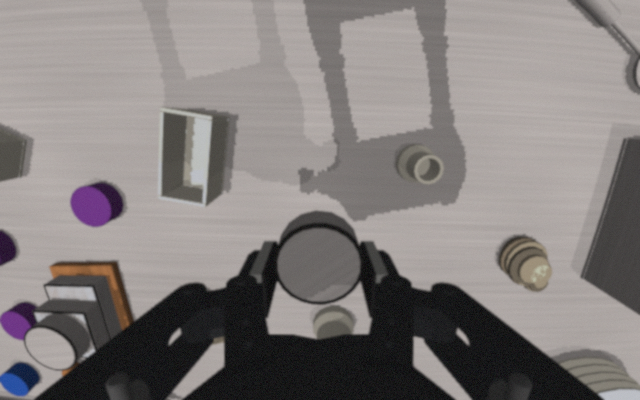

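```bash

python3 -c "
from h import *
print(plane(load('w8'),[(428,168.5)],.045))"
python3 -m creep '[{"dx":-0.1,"dy":0.2,"dz":0,"ax":0,"ay":0,"az":0,"gripper":0.4},{"dx":-0.2,"dy":0.4,"dz":0,"ax":0,"ay":0,"az":0,"gripper":0.4},{"dx":-0.2,"dy":0.55,"dz":0,"ax":0,"ay":0,"az":0,"gripper":0.4},{"dx":-0.2,"dy":0.67,"dz":0,"ax":0,"ay":0,"az":0,"gripper":0.4},{"dx":-0.2,"dy":0.67,"dz":-0.1,"ax":0,"ay":0,"az":0,"gripper":0.4},{"dx":-0.2,"dy":0.67,"dz":-0.25,"ax":0,"ay":0,"az":0,"gripper":0.4},{"dx":-0.2,"dy":0.67,"dz":-0.4,"ax":0,"ay":0,"az":0,"gripper":0.4},{"dx":-0.2,"dy":0.67,"dz":-0.5,"ax":0,"ay":0,"az":0,"gripper":0.4},{"dx":-0.2,"dy":0.67,"dz":-0.5,"ax":0,"ay":0,"az":0,"gripper":0.4},{"dx":-0.2,"dy":0.67,"dz":-0.5,"ax":0,"ay":0,"az":0,"gripper":0.4}]'
python3 -c "
from h import *
cap('scene','s9');cap('wrist','w9')
a=load('s9')['image'][150:300,380:580];b=cv2.resize(a,None,fx=3.5,fy=3.5,interpolation=cv2.INTER_CUBIC);cv2.imwrite('pics/s9c.png',b)"
```

```text
[[0.44924928 0.23857485 0.045     ]]
clock: 13.2
tcp_pos: [0.45, 0.2393, 0.082]
tool_rot: [0.698, 0.717, 0.0, 0.0]
ft_force: [0.2, 0.8, -1.0]
finger_gap: 0.0453
```

View pics/s9c.png

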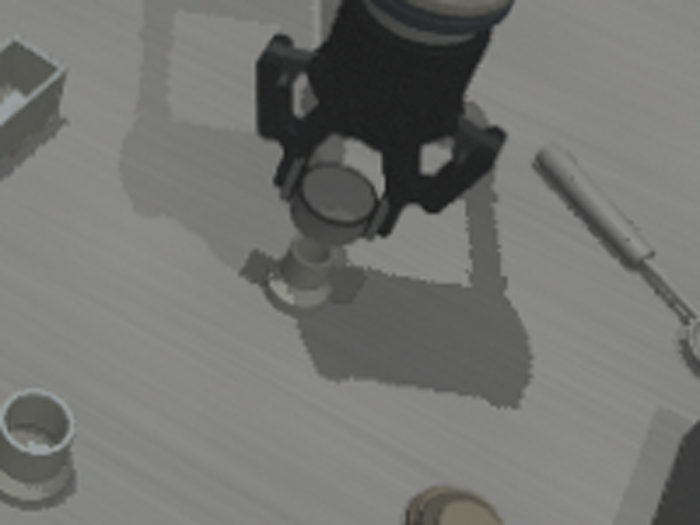

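View pics/w9.png

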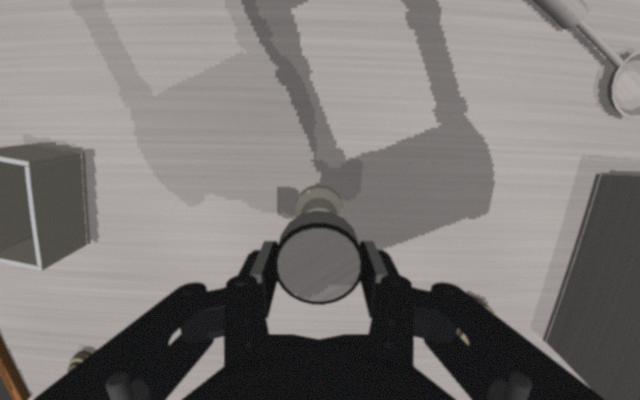

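```bash

python3 -m creep '[{"dx":0,"dy":-0.01,"dz":-0.05,"ax":0,"ay":0,"az":0,"gripper":0.4},{"dx":0,"dy":-0.01,"dz":-0.12,"ax":0,"ay":0,"az":0,"gripper":0.4},{"dx":0,"dy":-0.01,"dz":-0.18,"ax":0,"ay":0,"az":0,"gripper":0.4},{"dx":0,"dy":-0.01,"dz":-0.22,"ax":0,"ay":0,"az":0,"gripper":0.4},{"dx":0,"dy":-0.01,"dz":-0.25,"ax":0,"ay":0,"az":0,"gripper":0.4},{"dx":0,"dy":-0.01,"dz":-0.28,"ax":0,"ay":0,"az":0,"gripper":0.4},{"dx":0,"dy":-0.01,"dz":-0.3,"ax":0,"ay":0,"az":0,"gripper":0.4},{"dx":0,"dy":-0.01,"dz":-0.31,"ax":0,"ay":0,"az":0,"gripper":0.4},{"dx":0,"dy":-0.01,"dz":-0.32,"ax":0,"ay":0,"az":0,"gripper":0.4},{"dx":0,"dy":-0.01,"dz":-0.32,"ax":0,"ay":0,"az":0,"gripper":0.4}]'
```

```text
clock: 14.55
tcp_pos: [0.4495, 0.2379, 0.0333]
tool_rot: [0.697, 0.717, 0.0, 0.0]
ft_force: [0.4, 0.1, 0.0]
finger_gap: 0.0453
```

```bash

python3 -m creep '[{"dx":0,"dy":0,"dz":-0.005,"ax":0,"ay":0,"az":0,"gripper":0.4},{"dx":0,"dy":0,"dz":-0.01,"ax":0,"ay":0,"az":0,"gripper":0.4},{"dx":0,"dy":0,"dz":-0.015,"ax":0,"ay":0,"az":0,"gripper":0.4},{"dx":0,"dy":0,"dz":-0.02,"ax":0,"ay":0,"az":0,"gripper":0.4},{"dx":0,"dy":0,"dz":-0.025,"ax":0,"ay":0,"az":0,"gripper":0.4},{"dx":0,"dy":0,"dz":-0.025,"ax":0,"ay":0,"az":0,"gripper":0.4},{"dx":0,"dy":0,"dz":-0.025,"ax":0,"ay":0,"az":0,"gripper":0.4},{"dx":0,"dy":0,"dz":-0.025,"ax":0,"ay":0,"az":0,"gripper":0.4},{"dx":0,"dy":0,"dz":-0.025,"ax":0,"ay":0,"az":0,"gripper":0.4},{"dx":0,"dy":0,"dz":-0.025,"ax":0,"ay":0,"az":0,"gripper":0.4}]'
```

```text
clock: 15.8
tcp_pos: [0.4497, 0.2379, 0.0309]
tool_rot: [0.697, 0.717, 0.0, 0.0]
ft_force: [-4.5, -1.3, 6.7]
finger_gap: 0.0451
```

Contact at the predicted seat height (6.7 N upward). I'll release and rise.

```bash

python3 -m creep '[{"dx":0,"dy":0,"dz":0.01,"ax":0,"ay":0,"az":0,"gripper":0.55},{"dx":0,"dy":0,"dz":0.01,"ax":0,"ay":0,"az":0,"gripper":0.65},{"dx":0,"dy":0,"dz":0.01,"ax":0,"ay":0,"az":0,"gripper":0.8},{"dx":0,"dy":0,"dz":0.05,"ax":0,"ay":0,"az":0,"gripper":1},{"dx":0,"dy":0,"dz":0.15,"ax":0,"ay":0,"az":0,"gripper":1},{"dx":0,"dy":0,"dz":0.3,"ax":0,"ay":0,"az":0,"gripper":1},{"dx":0,"dy":0,"dz":0.5,"ax":0,"ay":0,"az":0,"gripper":1},{"dx":0,"dy":0,"dz":0.7,"ax":0,"ay":0,"az":0,"gripper":1},{"dx":0,"dy":0,"dz":0.9,"ax":0,"ay":0,"az":0,"gripper":1},{"dx":0,"dy":0,"dz":1,"ax":0,"ay":0,"az":0,"gripper":1}]'
python3 -c "
from h import *
cap('scene','s10');cap('wrist','w10')
a=load('s10')['image'][150:300,380:580];b=cv2.resize(a,None,fx=3.5,fy=3.5,interpolation=cv2.INTER_CUBIC);cv2.imwrite('pics/s10c.png',b)"
```

```text
clock: 17.05
tcp_pos: [0.4502, 0.2382, 0.1827]
tool_rot: [0.697, 0.717, 0.002, 0.001]
ft_force: [0.4, 0.1, 0.8]
finger_gap: 0.0853
```

View pics/s10c.png

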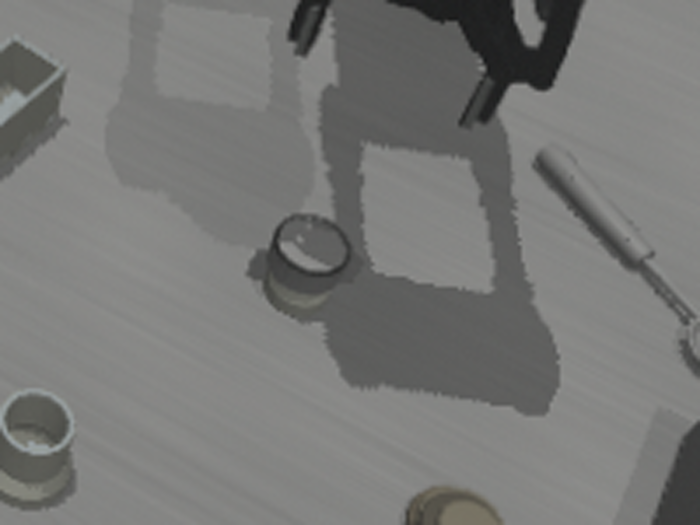

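View pics/w10.png

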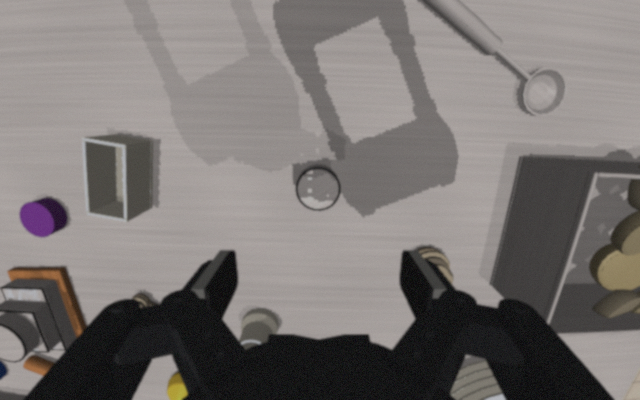

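The small lid is seated level: top ellipse at (319,188) in the wrist view, skirt over the pot in the scene view. Returning for the larger round lid.

```bash

python3 -c "
from h import *
print(plane(load('w10'),[(318.5,188)],.048))"
python3 -m creep '[{"dx":0.1,"dy":-0.25,"dz":0,"ax":0,"ay":0,"az":0,"gripper":1},{"dx":0.2,"dy":-0.5,"dz":0,"ax":0,"ay":0,"az":0,"gripper":1},{"dx":0.35,"dy":-0.75,"dz":0,"ax":0,"ay":0,"az":0,"gripper":1},{"dx":0.5,"dy":-1,"dz":0,"ax":0,"ay":0,"az":0,"gripper":1},{"dx":0.5,"dy":-1,"dz":0,"ax":0,"ay":0,"az":0,"gripper":1},{"dx":0.5,"dy":-1,"dz":0,"ax":0,"ay":0,"az":0,"gripper":1},{"dx":0.5,"dy":-1,"dz":0,"ax":0,"ay":0,"az":0,"gripper":1},{"dx":0.5,"dy":-1,"dz":0,"ax":0,"ay":0,"az":0,"gripper":1},{"dx":0.5,"dy":-1,"dz":0,"ax":0,"ay":0,"az":0,"gripper":1},{"dx":0.5,"dy":-1,"dz":0,"ax":0,"ay":0,"az":0,"gripper":1}]'
python3 -m creep '[{"dx":0.2,"dy":-0.25,"dz":0,"ax":0,"ay":0,"az":0,"gripper":1},{"dx":0.4,"dy":-0.5,"dz":0,"ax":0,"ay":0,"az":0,"gripper":1},{"dx":0.6,"dy":-0.75,"dz":0,"ax":0,"ay":0,"az":0,"gripper":1},{"dx":0.75,"dy":-1,"dz":0,"ax":0,"ay":0,"az":0,"gripper":1},{"dx":0.8,"dy":-1,"dz":0,"ax":0,"ay":0,"az":0,"gripper":1},{"dx":0.8,"dy":-1,"dz":0,"ax":0,"ay":0,"az":0,"gripper":1},{"dx":0.8,"dy":-1,"dz":0,"ax":0,"ay":0,"az":0,"gripper":1},{"dx":0.8,"dy":-1,"dz":0,"ax":0,"ay":0,"az":0,"gripper":1},{"dx":0.8,"dy":-1,"dz":0,"ax":0,"ay":0,"az":0,"gripper":1},{"dx":0.8,"dy":-1,"dz":0,"ax":0,"ay":0,"az":0,"gripper":1}]'
python3 -c "
from h import *
cap('wrist','w11')"
```

```text
[[0.44801071 0.23846201 0.048     ]]
clock: 18.4
tcp_pos: [0.5245, 0.0881, 0.1796]
tool_rot: [0.697, 0.717, 0.0, 0.0]
ft_force: [-0.6, -0.3, 1.0]
finger_gap: 0.0853
clock: 19.65
tcp_pos: [0.6444, -0.0619, 0.1798]
tool_rot: [0.697, 0.717, 0.0, 0.0]
ft_force: [1.0, -0.3, 0.5]
finger_gap: 0.0853
```

View pics/w11.png

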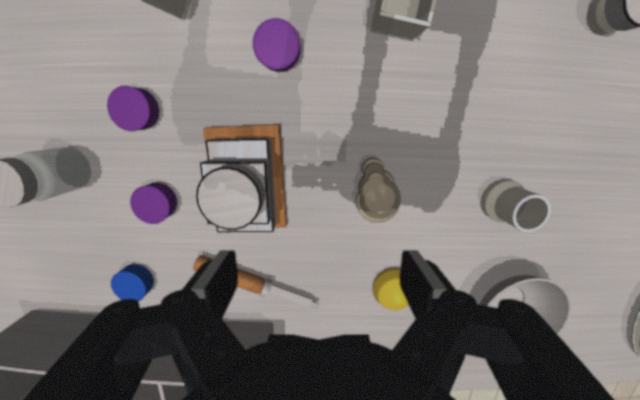

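```bash

python3 -c "
from h import *
c=load('w11');P=plane(c,[(229.3,198),(196.5,198),(262,198),(229,166.5),(229,229.5)],.078);print(P.round(4),P[1]-P[2],P[3]-P[4])
a=c['image'][110:250,170:330];cv2.imwrite('pics/w11c.png',cv2.resize(a,None,fx=4,fy=4,interpolation=cv2.INTER_CUBIC))"
python3 -m creep '[{"dx":0,"dy":-0.15,"dz":0,"ax":0,"ay":0,"az":0,"gripper":1},{"dx":0,"dy":-0.3,"dz":0,"ax":0,"ay":0,"az":0,"gripper":1},{"dx":0,"dy":-0.45,"dz":-0.05,"ax":0,"ay":0,"az":0,"gripper":1},{"dx":0,"dy":-0.55,"dz":-0.1,"ax":0,"ay":0,"az":0,"gripper":1},{"dx":0,"dy":-0.55,"dz":-0.2,"ax":0,"ay":0,"az":0,"gripper":1},{"dx":0,"dy":-0.55,"dz":-0.3,"ax":0,"ay":0,"az":0,"gripper":1},{"dx":0,"dy":-0.55,"dz":-0.3,"ax":0,"ay":0,"az":0,"gripper":1},{"dx":0,"dy":-0.55,"dz":-0.3,"ax":0,"ay":0,"az":0,"gripper":1},{"dx":0,"dy":-0.55,"dz":-0.3,"ax":0,"ay":0,"az":0,"gripper":1},{"dx":0,"dy":-0.55,"dz":-0.3,"ax":0,"ay":0,"az":0,"gripper":1}]'
python3 -c "
from h import *
cap('wrist','w12')"
```

```text
[[ 0.6445 -0.1434  0.078 ]
 [ 0.6454 -0.1739  0.078 ]
 [ 0.6437 -0.1134  0.078 ]
 [ 0.6155 -0.1419  0.078 ]
 [ 0.6756 -0.1457  0.078 ]] [ 1.68777427e-03 -6.05408023e-02  2.77555756e-17] [-6.00878525e-02  3.84587723e-03 -2.77555756e-17]
clock: 20.95
tcp_pos: [0.6448, -0.1445, 0.1353]
tool_rot: [0.697, 0.717, 0.0, 0.001]
ft_force: [0.0, 0.3, 0.7]
finger_gap: 0.0853
```

View pics/w11c.png

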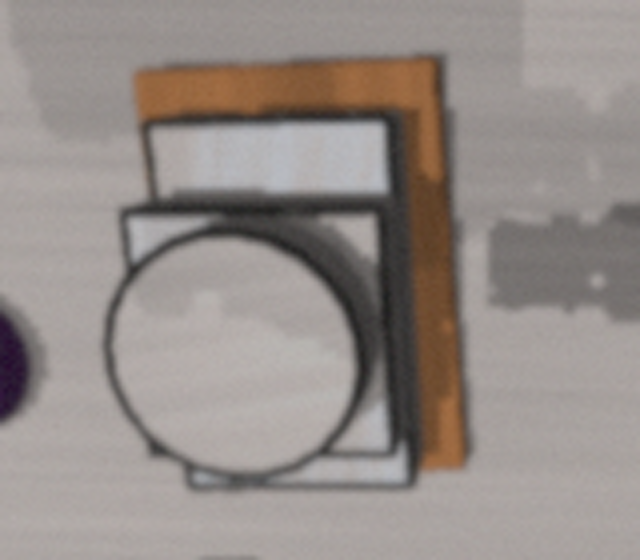

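View pics/w12.png

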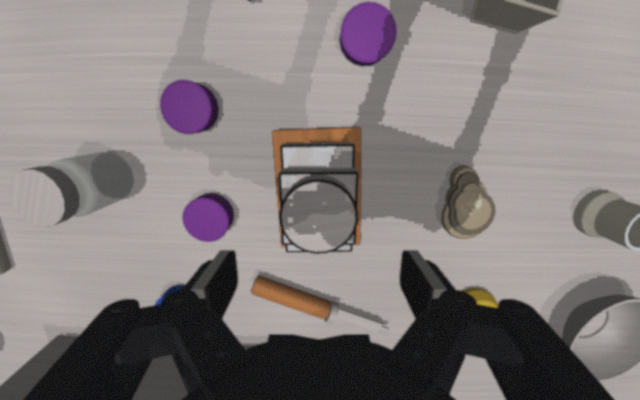

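The round lid top measures 60 mm across at z = 0.078, so the board is 12 mm thick. It is centred, so I'll descend and grip.

```bash

python3 -m creep '[{"dx":0,"dy":0,"dz":-0.1,"ax":0,"ay":0,"az":0,"gripper":1},{"dx":0,"dy":0,"dz":-0.25,"ax":0,"ay":0,"az":0,"gripper":1},{"dx":0,"dy":0,"dz":-0.4,"ax":0,"ay":0,"az":0,"gripper":1},{"dx":0,"dy":0,"dz":-0.52,"ax":0,"ay":0,"az":0,"gripper":1},{"dx":0,"dy":0,"dz":-0.52,"ax":0,"ay":0,"az":0,"gripper":0.9},{"dx":0,"dy":0,"dz":-0.52,"ax":0,"ay":0,"az":0,"gripper":0.6},{"dx":0,"dy":0,"dz":-0.52,"ax":0,"ay":0,"az":0,"gripper":0.6},{"dx":0,"dy":0,"dz":-0.52,"ax":0,"ay":0,"az":0,"gripper":0.6},{"dx":0,"dy":0,"dz":-0.52,"ax":0,"ay":0,"az":0,"gripper":0.6},{"dx":0,"dy":0,"dz":-0.52,"ax":0,"ay":0,"az":0,"gripper":0.6}]'
python3 -m creep '[{"dx":0,"dy":0,"dz":0.03,"ax":0,"ay":0,"az":0,"gripper":0.6},{"dx":0,"dy":0,"dz":0.1,"ax":0,"ay":0,"az":0,"gripper":0.6},{"dx":0,"dy":0,"dz":0.2,"ax":0,"ay":0,"az":0,"gripper":0.6},{"dx":0,"dy":0,"dz":0.35,"ax":0,"ay":0,"az":0,"gripper":0.6},{"dx":0,"dy":0,"dz":0.5,"ax":0,"ay":0,"az":0,"gripper":0.6},{"dx":0,"dy":0,"dz":0.6,"ax":0,"ay":0,"az":0,"gripper":0.6},{"dx":0,"dy":0.1,"dz":0.6,"ax":0,"ay":0,"az":0,"gripper":0.6},{"dx":0,"dy":0.25,"dz":0.6,"ax":0,"ay":0,"az":0,"gripper":0.6},{"dx":0,"dy":0.4,"dz":0.6,"ax":0,"ay":0,"az":0,"gripper":0.6},{"dx":0,"dy":0.55,"dz":0.6,"ax":0,"ay":0,"az":0,"gripper":0.6}]'
python3 -c "
from h import *
cap('wrist','w13')"
```

```text
clock: 22.25
tcp_pos: [0.6451, -0.1449, 0.0577]
tool_rot: [0.697, 0.717, 0.0, 0.001]
ft_force: [-0.1, 0.3, 4.5]
finger_gap: 0.0587
clock: 23.5
tcp_pos: [0.6441, -0.0598, 0.1456]
tool_rot: [0.697, 0.717, -0.0, -0.001]
ft_force: [-0.4, -0.6, -0.3]
finger_gap: 0.0591
```

View pics/w13.png

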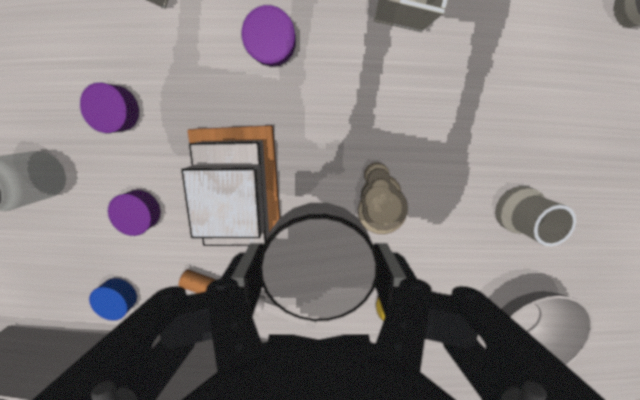

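```bash

python3 -c "
from h import *
c=load('w13');print(held(c,[(319,267),(261,267),(377,267),(319,213),(319,321)],-.020).round(4)); print(plane(c,[(554,224)],.055))"
python3 -m creep '[{"dx":0.05,"dy":0.2,"dz":0,"ax":0,"ay":0,"az":0,"gripper":0.6},{"dx":0.09,"dy":0.45,"dz":0,"ax":0,"ay":0,"az":0,"gripper":0.6},{"dx":0.09,"dy":0.7,"dz":0,"ax":0,"ay":0,"az":0,"gripper":0.6},{"dx":0.09,"dy":0.9,"dz":0,"ax":0,"ay":0,"az":0,"gripper":0.6},{"dx":0.09,"dy":1,"dz":0,"ax":0,"ay":0,"az":0,"gripper":0.6},{"dx":0.09,"dy":1,"dz":0,"ax":0,"ay":0,"az":0,"gripper":0.6},{"dx":0.09,"dy":1,"dz":0,"ax":0,"ay":0,"az":0,"gripper":0.6},{"dx":0.09,"dy":1,"dz":0,"ax":0,"ay":0,"az":0,"gripper":0.6},{"dx":0.09,"dy":1,"dz":0,"ax":0,"ay":0,"az":0,"gripper":0.6},{"dx":0.09,"dy":1,"dz":0,"ax":0,"ay":0,"az":0,"gripper":0.6}]'
```

```text
[[ 0.001  -0.0015 -0.02  ]
 [-0.0276 -0.0014 -0.02  ]
 [ 0.0297 -0.0015 -0.02  ]
 [ 0.001  -0.0297 -0.02  ]
 [ 0.0011  0.0308 -0.02  ]]
[[0.6571934 0.1591676 0.055    ]]
clock: 24.8
tcp_pos: [0.6581, 0.0873, 0.1465]
tool_rot: [0.698, 0.716, -0.0, 0.0]
ft_force: [-0.2, -0.4, -0.4]
finger_gap: 0.059
```

```bash

python3 -m creep '[{"dx":0.005,"dy":0.15,"dz":0,"ax":0,"ay":0,"az":0,"gripper":0.6},{"dx":0.005,"dy":0.3,"dz":0,"ax":0,"ay":0,"az":0,"gripper":0.6},{"dx":0.005,"dy":0.42,"dz":0,"ax":0,"ay":0,"az":0,"gripper":0.6},{"dx":0.005,"dy":0.48,"dz":0,"ax":0,"ay":0,"az":0,"gripper":0.6},{"dx":0.005,"dy":0.48,"dz":-0.1,"ax":0,"ay":0,"az":0,"gripper":0.6},{"dx":0.005,"dy":0.48,"dz":-0.22,"ax":0,"ay":0,"az":0,"gripper":0.6},{"dx":0.005,"dy":0.48,"dz":-0.34,"ax":0,"ay":0,"az":0,"gripper":0.6},{"dx":0.005,"dy":0.48,"dz":-0.42,"ax":0,"ay":0,"az":0,"gripper":0.6},{"dx":0.005,"dy":0.48,"dz":-0.42,"ax":0,"ay":0,"az":0,"gripper":0.6},{"dx":0.005,"dy":0.48,"dz":-0.42,"ax":0,"ay":0,"az":0,"gripper":0.6}]'
python3 -c "
from h import *
cap('scene','s14');cap('wrist','w14')
a=load('s14')['image'][190:340,300:500];b=cv2.resize(a,None,fx=3.5,fy=3.5,interpolation=cv2.INTER_CUBIC);cv2.imwrite('pics/s14c.png',b)"
```

```text
clock: 26.05
tcp_pos: [0.6591, 0.1597, 0.0842]
tool_rot: [0.697, 0.717, 0.0, 0.0]
ft_force: [-0.4, -0.6, -0.5]
finger_gap: 0.0591
```

View pics/s14c.png

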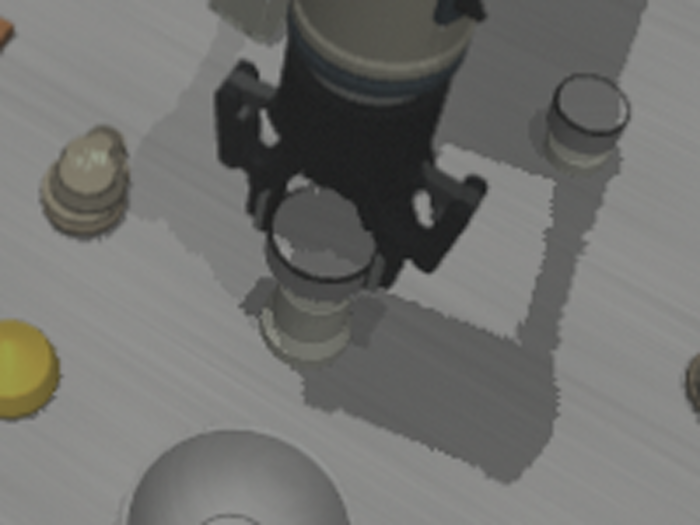

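View pics/w14.png

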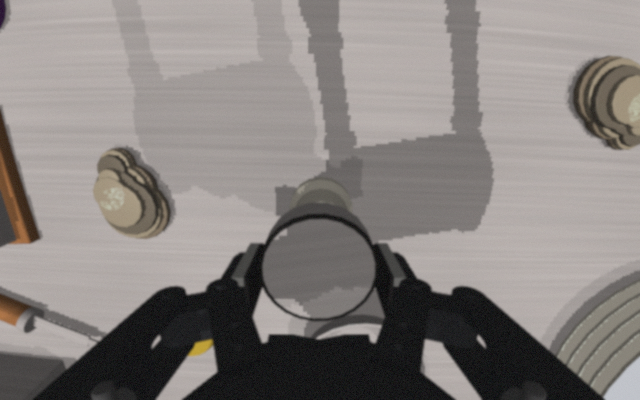

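The held lid lines up over the round pot and the bowl is clear. Lowering.

```bash

python3 -m creep '[{"dx":0,"dy":0,"dz":-0.05,"ax":0,"ay":0,"az":0,"gripper":0.6},{"dx":0,"dy":0,"dz":-0.12,"ax":0,"ay":0,"az":0,"gripper":0.6},{"dx":0,"dy":0,"dz":-0.19,"ax":0,"ay":0,"az":0,"gripper":0.6},{"dx":0,"dy":0,"dz":-0.25,"ax":0,"ay":0,"az":0,"gripper":0.6},{"dx":0,"dy":0,"dz":-0.28,"ax":0,"ay":0,"az":0,"gripper":0.6},{"dx":0,"dy":0,"dz":-0.3,"ax":0,"ay":0,"az":0,"gripper":0.6},{"dx":0,"dy":0,"dz":-0.31,"ax":0,"ay":0,"az":0,"gripper":0.6},{"dx":0,"dy":0,"dz":-0.315,"ax":0,"ay":0,"az":0,"gripper":0.6},{"dx":0,"dy":0,"dz":-0.32,"ax":0,"ay":0,"az":0,"gripper":0.6},{"dx":0,"dy":0,"dz":-0.32,"ax":0,"ay":0,"az":0,"gripper":0.6}]'
```

```text
clock: 27.4
tcp_pos: [0.6591, 0.1599, 0.0377]
tool_rot: [0.697, 0.717, 0.001, 0.0]
ft_force: [-4.2, -0.7, 5.8]
finger_gap: 0.0591
```

```bash

python3 -m creep '[{"dx":0,"dy":0,"dz":0.01,"ax":0,"ay":0,"az":0,"gripper":0.75},{"dx":0,"dy":0,"dz":0.01,"ax":0,"ay":0,"az":0,"gripper":0.85},{"dx":0,"dy":0,"dz":0.01,"ax":0,"ay":0,"az":0,"gripper":1},{"dx":0,"dy":0,"dz":0.03,"ax":0,"ay":0,"az":0,"gripper":1},{"dx":0,"dy":0,"dz":0.15,"ax":0,"ay":0,"az":0,"gripper":1},{"dx":0,"dy":0,"dz":0.3,"ax":0,"ay":0,"az":0,"gripper":1},{"dx":0,"dy":0,"dz":0.5,"ax":0,"ay":0,"az":0,"gripper":1},{"dx":0,"dy":0,"dz":0.7,"ax":0,"ay":0,"az":0,"gripper":1},{"dx":0,"dy":0,"dz":0.85,"ax":0,"ay":0,"az":0,"gripper":1},{"dx":0,"dy":0,"dz":0.95,"ax":0,"ay":0,"az":0,"gripper":1}]'
python3 -c "
from h import *
cap('scene','s15');cap('wrist','w15')
a=load('s15')['image'][190:340,300:500];b=cv2.resize(a,None,fx=3.5,fy=3.5,interpolation=cv2.INTER_CUBIC);cv2.imwrite('pics/s15c.png',b)"
python3 -m creep '[{"dx":0,"dy":-0.25,"dz":0,"ax":0,"ay":0,"az":0,"gripper":1},{"dx":-0.05,"dy":-0.5,"dz":0,"ax":0,"ay":0,"az":0,"gripper":1},{"dx":-0.1,"dy":-0.75,"dz":0,"ax":0,"ay":0,"az":0,"gripper":1},{"dx":-0.1,"dy":-1,"dz":0,"ax":0,"ay":0,"az":0,"gripper":1},{"dx":-0.1,"dy":-1,"dz":0,"ax":0,"ay":0,"az":0,"gripper":1},{"dx":-0.1,"dy":-1,"dz":0,"ax":0,"ay":0,"az":0,"gripper":1},{"dx":-0.1,"dy":-1,"dz":0,"ax":0,"ay":0,"az":0,"gripper":1},{"dx":-0.1,"dy":-1,"dz":0,"ax":0,"ay":0,"az":0,"gripper":1},{"dx":-0.1,"dy":-1,"dz":0,"ax":0,"ay":0,"az":0,"gripper":1},{"dx":-0.1,"dy":-1,"dz":0,"ax":0,"ay":0,"az":0,"gripper":1}]'

```

```text
clock: 28.65
tcp_pos: [0.6593, 0.1599, 0.1812]
tool_rot: [0.697, 0.717, 0.001, 0.001]
ft_force: [0.6, -0.3, 0.2]
finger_gap: 0.085
clock: 30.0
tcp_pos: [0.6438, 0.0101, 0.1781]
tool_rot: [0.697, 0.717, 0.0, 0.0]
ft_force: [0.6, 0.5, 1.3]
finger_gap: 0.0854
```

View pics/s15c.png

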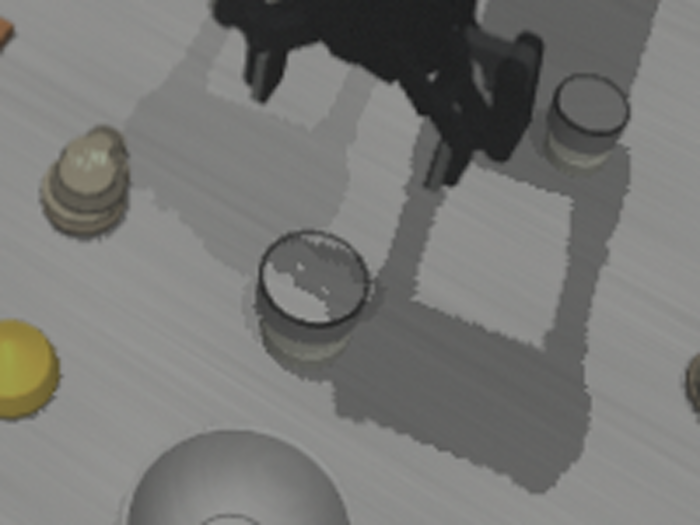

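View pics/w15.png

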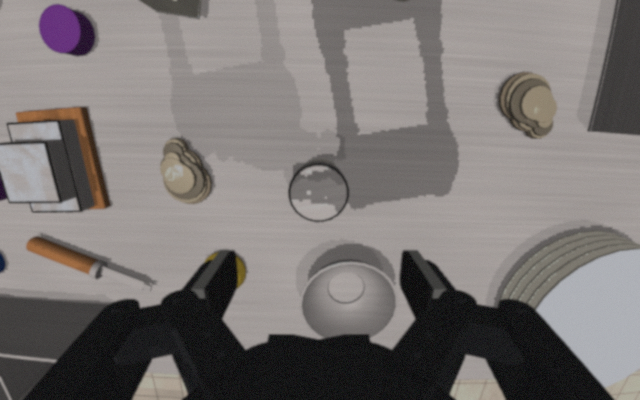

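The round lid is seated level, with its top at (319,192) in the wrist view. Now the square lid.

```bash

python3 -m creep '[{"dx":0,"dy":-0.25,"dz":0,"ax":0,"ay":0,"az":0,"gripper":1},{"dx":0,"dy":-0.5,"dz":0,"ax":0,"ay":0,"az":0,"gripper":1},{"dx":0,"dy":-0.75,"dz":0,"ax":0,"ay":0,"az":0,"gripper":1},{"dx":0,"dy":-1,"dz":0,"ax":0,"ay":0,"az":0,"gripper":1},{"dx":0,"dy":-1,"dz":-0.1,"ax":0,"ay":0,"az":0,"gripper":1},{"dx":0,"dy":-1,"dz":-0.2,"ax":0,"ay":0,"az":0,"gripper":1},{"dx":0,"dy":-1,"dz":-0.25,"ax":0,"ay":0,"az":0,"gripper":1},{"dx":0,"dy":-1,"dz":-0.25,"ax":0,"ay":0,"az":0,"gripper":1},{"dx":0,"dy":-1,"dz":-0.25,"ax":0,"ay":0,"az":0,"gripper":1},{"dx":0,"dy":-1,"dz":-0.25,"ax":0,"ay":0,"az":0,"gripper":1}]'
python3 -c "
from h import *
c=cap('wrist','w16')
a=c['image'][100:250,230:430];b=cv2.resize(a,None,fx=4,fy=4,interpolation=cv2.INTER_CUBIC);cv2.imwrite('pics/w16c.png',b)"

```

```text
clock: 31.25
tcp_pos: [0.6442, -0.14, 0.1415]
tool_rot: [0.697, 0.717, 0.0, 0.001]
ft_force: [0.5, -0.2, 0.1]
finger_gap: 0.0857
```

View pics/w16c.png

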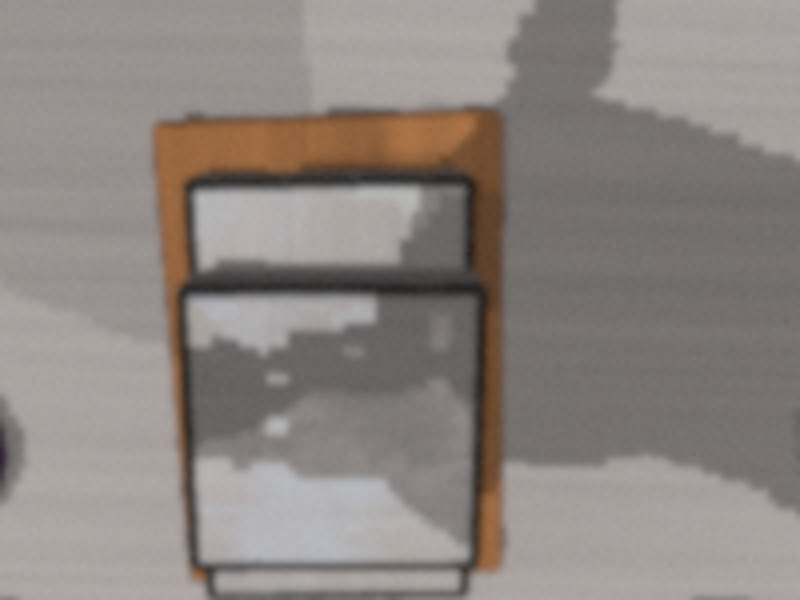

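```bash

python3 -c "
from h import *
c=load('w16')
q=lambda ps:[(230+x/4-.4,100+y/4-.4) for x,y in ps]
P=plane(c,q([(180,288),(487,286),(478,567),(190,568)]),.056);print(P.round(4),P.mean(0));e=[P[(i+1)%4]-P[i] for i in range(4)]
print([(round(float(np.linalg.norm(v)),4),round(float(np.degrees(np.arctan2(v[1],v[0]))),1)) for v in e])
P=plane(c,q([(187,182),(474,180),(210,592),(468,592)]),.034);print(P.round(4));print('obl centre',P.mean(0))"
```

```text
[[ 0.6158 -0.1771  0.056 ]
 [ 0.6136 -0.1137  0.056 ]
 [ 0.6768 -0.1118  0.056 ]
 [ 0.6789 -0.1759  0.056 ]] [ 0.64626515 -0.14463547  0.056     ]
[(0.0634, 92.0), (0.0632, 1.7), (0.0642, -88.1), (0.0631, -179.0)]
[[ 0.5962 -0.1786  0.034 ]
 [ 0.594  -0.1153  0.034 ]
 [ 0.6955 -0.1744  0.034 ]
 [ 0.6936 -0.111   0.034 ]]
obl centre [ 0.6448386  -0.14482956  0.034     ]
```

```bash

python3 -m creep '[{"dx":0.01,"dy":-0.03,"dz":-0.15,"ax":0,"ay":0,"az":0,"gripper":1},{"dx":0.01,"dy":-0.03,"dz":-0.35,"ax":0,"ay":0,"az":0,"gripper":1},{"dx":0.01,"dy":-0.03,"dz":-0.55,"ax":0,"ay":0,"az":0,"gripper":1},{"dx":0.01,"dy":-0.03,"dz":-0.7,"ax":0,"ay":0,"az":0,"gripper":1},{"dx":0.01,"dy":-0.03,"dz":-0.7,"ax":0,"ay":0,"az":0,"gripper":0.9},{"dx":0.01,"dy":-0.03,"dz":-0.7,"ax":0,"ay":0,"az":0,"gripper":0.65},{"dx":0.01,"dy":-0.03,"dz":-0.7,"ax":0,"ay":0,"az":0,"gripper":0.65},{"dx":0.01,"dy":-0.03,"dz":-0.7,"ax":0,"ay":0,"az":0,"gripper":0.65},{"dx":0.01,"dy":-0.03,"dz":-0.7,"ax":0,"ay":0,"az":0,"gripper":0.65},{"dx":0.01,"dy":-0.03,"dz":-0.7,"ax":0,"ay":0,"az":0,"gripper":0.65}]'
python3 -m creep '[{"dx":0,"dy":0,"dz":0.03,"ax":0,"ay":0,"az":0,"gripper":0.65},{"dx":0,"dy":0,"dz":0.1,"ax":0,"ay":0,"az":0,"gripper":0.65},{"dx":0,"dy":0,"dz":0.2,"ax":0,"ay":0,"az":0,"gripper":0.65},{"dx":0,"dy":0,"dz":0.35,"ax":0,"ay":0,"az":0,"gripper":0.65},{"dx":0,"dy":0,"dz":0.5,"ax":0,"ay":0,"az":0,"gripper":0.65},{"dx":0,"dy":0,"dz":0.6,"ax":0,"ay":0,"az":0,"gripper":0.65},{"dx":0,"dy":0,"dz":0.7,"ax":0,"ay":0,"az":0,"gripper":0.65},{"dx":-0.1,"dy":0,"dz":0.7,"ax":0,"ay":0,"az":0,"gripper":0.65},{"dx":-0.25,"dy":0,"dz":0.7,"ax":0,"ay":0,"az":0,"gripper":0.65},{"dx":-0.4,"dy":0,"dz":0.7,"ax":0,"ay":0,"az":0,"gripper":0.65}]'
python3 -c "
from h import *
cap('wrist','w17')"
```

```text
clock: 32.55
tcp_pos: [0.6459, -0.1448, 0.0369]
tool_rot: [0.697, 0.717, 0.001, 0.001]
ft_force: [-0.4, 0.2, 6.0]
finger_gap: 0.0633
clock: 33.8
tcp_pos: [0.5845, -0.1446, 0.1404]
tool_rot: [0.697, 0.717, -0.0, -0.0]
ft_force: [0.0, 1.0, -1.1]
finger_gap: 0.0634
```

View pics/w17.png

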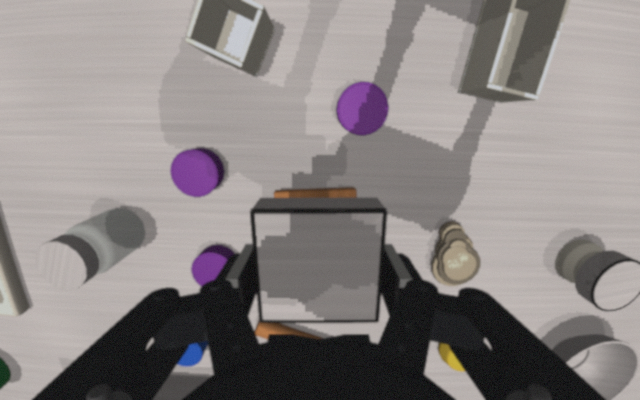

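```bash

python3 -m creep '[{"dx":-0.15,"dy":-0.1,"dz":0,"ax":0,"ay":0,"az":-0.05,"gripper":0.65},{"dx":-0.3,"dy":-0.2,"dz":0,"ax":0,"ay":0,"az":-0.1,"gripper":0.65},{"dx":-0.4,"dy":-0.3,"dz":0,"ax":0,"ay":0,"az":-0.16,"gripper":0.65},{"dx":-0.4,"dy":-0.3,"dz":0,"ax":0,"ay":0,"az":-0.22,"gripper":0.65},{"dx":-0.4,"dy":-0.3,"dz":0,"ax":0,"ay":0,"az":-0.275,"gripper":0.65},{"dx":-0.4,"dy":-0.3,"dz":0,"ax":0,"ay":0,"az":-0.275,"gripper":0.65},{"dx":-0.4,"dy":-0.3,"dz":0,"ax":0,"ay":0,"az":-0.275,"gripper":0.65},{"dx":-0.4,"dy":-0.3,"dz":0,"ax":0,"ay":0,"az":-0.275,"gripper":0.65},{"dx":-0.4,"dy":-0.3,"dz":0,"ax":0,"ay":0,"az":-0.275,"gripper":0.65},{"dx":-0.4,"dy":-0.3,"dz":0,"ax":0,"ay":0,"az":-0.275,"gripper":0.65}]'
python3 -c "
from h import *
c=cap('wrist','w18');a=c['image'][60:210,230:430];cv2.imwrite('pics/w18c.png',cv2.resize(a,None,fx=4,fy=4,interpolation=cv2.INTER_CUBIC))"
```

```text
clock: 35.1
tcp_pos: [0.5253, -0.1896, 0.1405]
tool_rot: [0.829, 0.559, 0.0, 0.0]
ft_force: [-0.4, -0.2, 0.1]
finger_gap: 0.0633
```

View pics/w18.png

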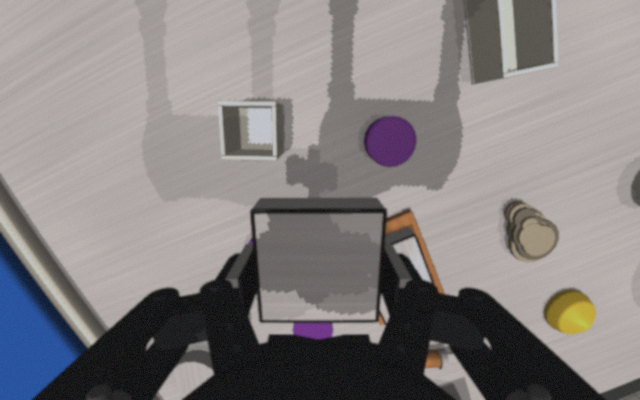

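View pics/w18c.png

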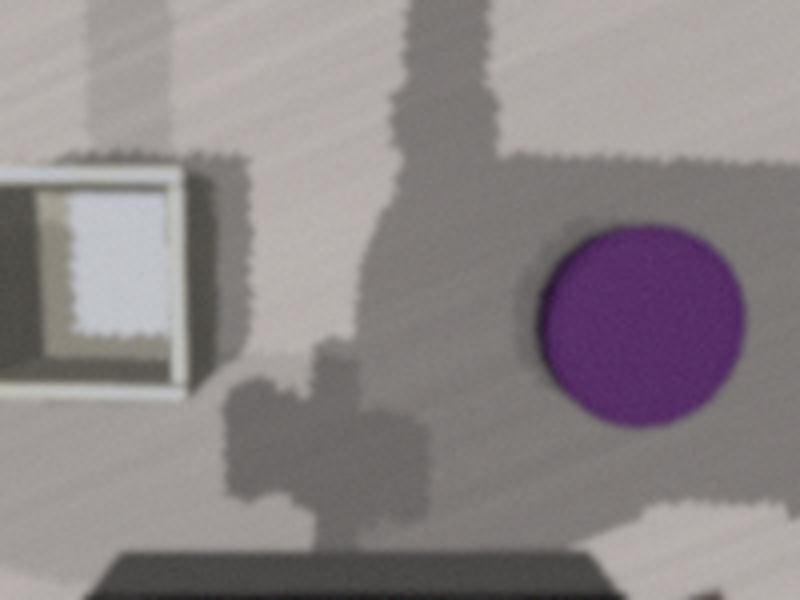

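```bash
python3 - <<'E'
from h import *
c=load("w18")
P=plane(c,[(218.5,101.5),(276.3,101),(276.8,159.7),(220,158)],.055);print(P.mean(0).round(4));e=[P[(i+1)%4]-P[i] for i in range(4)]
print([(round(float(np.linalg.norm(v)),4),round(float(np.degrees(np.arctan2(v[1],v[0]))),1)) for v in e])
print(2*np.degrees(np.arctan2(.559,.829)))
print(held(c,[(253,210),(385.5,209.5),(380,322),(257.5,324)],-.019).mean(0))
print(held(c,[(253,210),(385.5,209.5),(380,322),(257.5,324)],-.019))
E
```

```text
[ 0.4464 -0.2177  0.055 ]
[(0.0452, 67.9), (0.0456, -23.8), (0.0467, -114.0), (0.0441, 154.2)]
67.98407942428851
[ 0.0009831   0.00112439 -0.019     ]
[[-0.02979018 -0.03077291 -0.019     ]
 [ 0.03198504 -0.03108734 -0.019     ]
 [ 0.03378168  0.03244284 -0.019     ]
 [-0.03204414  0.03391497 -0.019     ]]
```

```bash

python3 -m creep '[{"dx":-0.15,"dy":-0.05,"dz":0,"ax":0,"ay":0,"az":0,"gripper":0.65},{"dx":-0.3,"dy":-0.1,"dz":0,"ax":0,"ay":0,"az":-0.02,"gripper":0.65},{"dx":-0.45,"dy":-0.15,"dz":0,"ax":0,"ay":0,"az":-0.02,"gripper":0.65},{"dx":-0.535,"dy":-0.19,"dz":0,"ax":0,"ay":0,"az":-0.02,"gripper":0.65},{"dx":-0.535,"dy":-0.19,"dz":-0.1,"ax":0,"ay":0,"az":-0.02,"gripper":0.65},{"dx":-0.535,"dy":-0.19,"dz":-0.2,"ax":0,"ay":0,"az":-0.02,"gripper":0.65},{"dx":-0.535,"dy":-0.19,"dz":-0.3,"ax":0,"ay":0,"az":-0.02,"gripper":0.65},{"dx":-0.535,"dy":-0.19,"dz":-0.4,"ax":0,"ay":0,"az":-0.02,"gripper":0.65},{"dx":-0.535,"dy":-0.19,"dz":-0.4,"ax":0,"ay":0,"az":-0.02,"gripper":0.65},{"dx":-0.535,"dy":-0.19,"dz":-0.4,"ax":0,"ay":0,"az":-0.02,"gripper":0.65}]'
python3 -c "
from h import *
cap('scene','s19');cap('wrist','w19')
a=load('s19')['image'][60:210,210:410];b=cv2.resize(a,None,fx=3.5,fy=3.5,interpolation=cv2.INTER_CUBIC);cv2.imwrite('pics/s19c.png',b)"
```

```text
clock: 36.4
tcp_pos: [0.4453, -0.2182, 0.0808]
tool_rot: [0.838, 0.546, 0.0, 0.0]
ft_force: [0.1, 0.5, -1.6]
finger_gap: 0.0633
```

View pics/s19c.png

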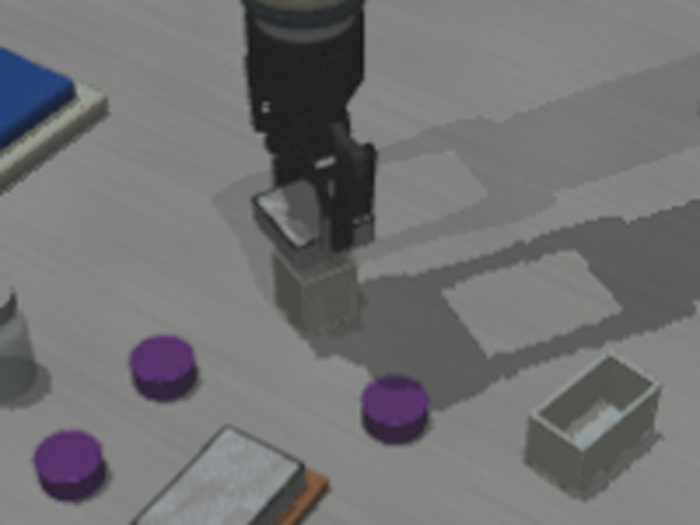

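View pics/w19.png

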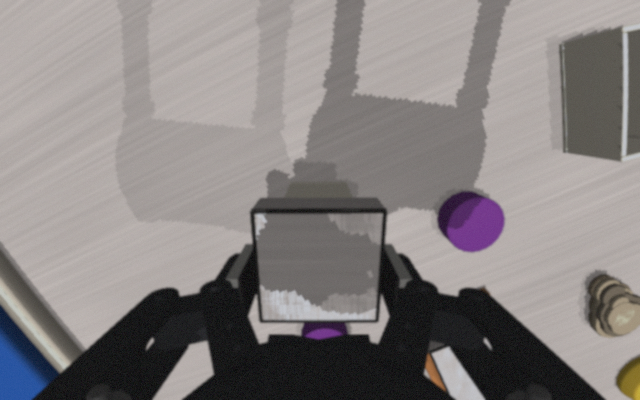

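The square lid hovers squarely over its pot in both views. Lowering.

```bash

python3 -m creep '[{"dx":0,"dy":0,"dz":-0.05,"ax":0,"ay":0,"az":0,"gripper":0.65},{"dx":0,"dy":0,"dz":-0.1,"ax":0,"ay":0,"az":0,"gripper":0.65},{"dx":0,"dy":0,"dz":-0.15,"ax":0,"ay":0,"az":0,"gripper":0.65},{"dx":0,"dy":0,"dz":-0.2,"ax":0,"ay":0,"az":0,"gripper":0.65},{"dx":0,"dy":0,"dz":-0.24,"ax":0,"ay":0,"az":0,"gripper":0.65},{"dx":0,"dy":0,"dz":-0.26,"ax":0,"ay":0,"az":0,"gripper":0.65},{"dx":0,"dy":0,"dz":-0.27,"ax":0,"ay":0,"az":0,"gripper":0.65},{"dx":0,"dy":0,"dz":-0.28,"ax":0,"ay":0,"az":0,"gripper":0.65},{"dx":0,"dy":0,"dz":-0.285,"ax":0,"ay":0,"az":0,"gripper":0.65},{"dx":0,"dy":0,"dz":-0.285,"ax":0,"ay":0,"az":0,"gripper":0.65}]'
```

```text
clock: 37.75
tcp_pos: [0.4452, -0.2183, 0.0389]
tool_rot: [0.838, 0.546, 0.0, 0.0]
ft_force: [-2.7, 1.1, 6.0]
finger_gap: 0.0631
```

Contact at the predicted 0.039. Release and rise, then swing back towards the stack.

```bash

python3 -m creep '[{"dx":0,"dy":0,"dz":0.01,"ax":0,"ay":0,"az":0,"gripper":0.8},{"dx":0,"dy":0,"dz":0.01,"ax":0,"ay":0,"az":0,"gripper":0.9},{"dx":0,"dy":0,"dz":0.01,"ax":0,"ay":0,"az":0,"gripper":1},{"dx":0,"dy":0,"dz":0.03,"ax":0,"ay":0,"az":0,"gripper":1},{"dx":0,"dy":0,"dz":0.15,"ax":0,"ay":0,"az":0,"gripper":1},{"dx":0,"dy":0,"dz":0.3,"ax":0,"ay":0,"az":0,"gripper":1},{"dx":0,"dy":0,"dz":0.5,"ax":0,"ay":0,"az":0,"gripper":1},{"dx":0,"dy":0,"dz":0.7,"ax":0,"ay":0,"az":0,"gripper":1},{"dx":0,"dy":0,"dz":0.85,"ax":0,"ay":0,"az":0,"gripper":1},{"dx":0,"dy":0,"dz":0.95,"ax":0,"ay":0,"az":0,"gripper":1}]'
python3 -c "
from h import *
cap('scene','s20');cap('wrist','w20')
a=load('s20')['image'][60:210,210:410];b=cv2.resize(a,None,fx=3.5,fy=3.5,interpolation=cv2.INTER_CUBIC);cv2.imwrite('pics/s20c.png',b)"
python3 -m creep '[{"dx":0.2,"dy":0.1,"dz":0,"ax":0,"ay":0,"az":0.05,"gripper":1},{"dx":0.4,"dy":0.2,"dz":0,"ax":0,"ay":0,"az":0.1,"gripper":1},{"dx":0.6,"dy":0.3,"dz":0,"ax":0,"ay":0,"az":0.15,"gripper":1},{"dx":0.8,"dy":0.4,"dz":0,"ax":0,"ay":0,"az":0.2,"gripper":1},{"dx":1,"dy":0.48,"dz":0,"ax":0,"ay":0,"az":0.25,"gripper":1},{"dx":1,"dy":0.48,"dz":0,"ax":0,"ay":0,"az":0.295,"gripper":1},{"dx":1,"dy":0.48,"dz":0,"ax":0,"ay":0,"az":0.295,"gripper":1},{"dx":1,"dy":0.48,"dz":0,"ax":0,"ay":0,"az":0.295,"gripper":1},{"dx":1,"dy":0.48,"dz":0,"ax":0,"ay":0,"az":0.295,"gripper":1},{"dx":1,"dy":0.48,"dz":0,"ax":0,"ay":0,"az":0.295,"gripper":1}]'
```

```text
clock: 39.0
tcp_pos: [0.4454, -0.2184, 0.183]
tool_rot: [0.838, 0.546, 0.001, 0.001]
ft_force: [1.1, -1.1, -0.2]
finger_gap: 0.0854
clock: 40.35
tcp_pos: [0.5948, -0.1464, 0.1804]
tool_rot: [0.698, 0.716, 0.0, 0.0]
ft_force: [0.8, -0.1, 0.1]
finger_gap: 0.0858
```

View pics/s20c.png

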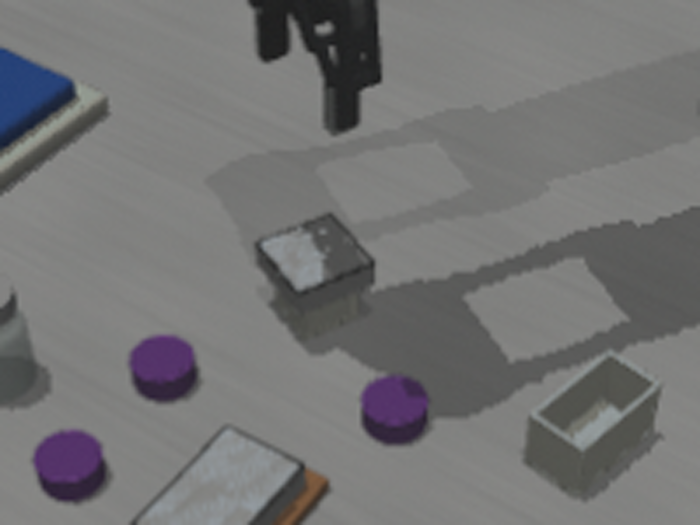

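View pics/w20.png

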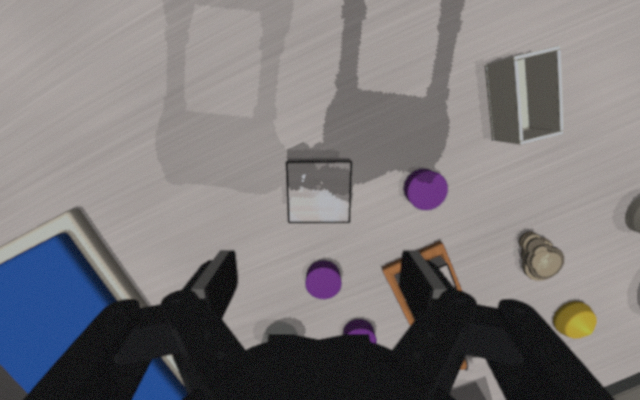

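The square lid is seated level, flush over the pot, at (319,191). Next the oblong lid.

```bash

python3 -m creep '[{"dx":0.1,"dy":0.01,"dz":0,"ax":0,"ay":0,"az":0,"gripper":1},{"dx":0.2,"dy":0.01,"dz":0,"ax":0,"ay":0,"az":0,"gripper":1},{"dx":0.33,"dy":0.01,"dz":-0.1,"ax":0,"ay":0,"az":0,"gripper":1},{"dx":0.33,"dy":0.01,"dz":-0.25,"ax":0,"ay":0,"az":0,"gripper":1},{"dx":0.33,"dy":0.01,"dz":-0.4,"ax":0,"ay":0,"az":0,"gripper":1},{"dx":0.33,"dy":0.01,"dz":-0.5,"ax":0,"ay":0,"az":0,"gripper":1},{"dx":0.33,"dy":0.01,"dz":-0.5,"ax":0,"ay":0,"az":0,"gripper":1},{"dx":0.33,"dy":0.01,"dz":-0.5,"ax":0,"ay":0,"az":0,"gripper":1},{"dx":0.33,"dy":0.01,"dz":-0.5,"ax":0,"ay":0,"az":0,"gripper":1},{"dx":0.33,"dy":0.01,"dz":-0.5,"ax":0,"ay":0,"az":0,"gripper":1}]'
python3 -c "
from h import *
c=cap('wrist','w21')
a=c['image'][100:280,220:440];b=cv2.resize(a,None,fx=3.3,fy=3.3,interpolation=cv2.INTER_CUBIC);cv2.imwrite('pics/w21c.png',b)"
```

```text
clock: 41.6
tcp_pos: [0.6449, -0.1447, 0.1063]
tool_rot: [0.697, 0.717, 0.0, 0.001]
ft_force: [-0.4, 0.4, -0.4]
finger_gap: 0.0856
```

View pics/w21c.png

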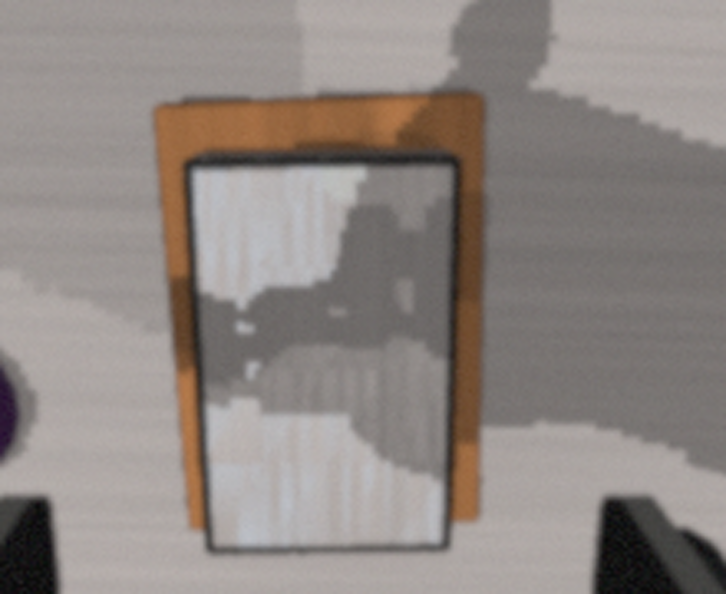

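```bash

python3 -c "
from h import *
c=load('w21')
q=lambda ps:[(220+x/3.3-.35,100+y/3.3-.35) for x,y in ps]
P=plane(c,q([(186,162),(458,160),(449,548),(207,551)]),.034);print(P.mean(0));e=[P[(i+1)%4]-P[i] for i in range(4)]
print([(round(float(np.linalg.norm(v)),4),round(float(np.degrees(np.arctan2(v[1],v[0]))),1)) for v in e])"
```

```text
[ 0.64543734 -0.14500898  0.034     ]
[(0.0627, 92.0), (0.1003, 2.6), (0.0635, -87.6), (0.1008, -177.8)]
```

```bash

python3 -m creep '[{"dx":0,"dy":0,"dz":-0.15,"ax":0,"ay":0,"az":0,"gripper":1},{"dx":0,"dy":0,"dz":-0.3,"ax":0,"ay":0,"az":0,"gripper":1},{"dx":0,"dy":0,"dz":-0.45,"ax":0,"ay":0,"az":0,"gripper":1},{"dx":0,"dy":0,"dz":-0.6,"ax":0,"ay":0,"az":0,"gripper":1},{"dx":0,"dy":0,"dz":-0.6,"ax":0,"ay":0,"az":0,"gripper":0.9},{"dx":0,"dy":0,"dz":-0.6,"ax":0,"ay":0,"az":0,"gripper":0.65},{"dx":0,"dy":0,"dz":-0.6,"ax":0,"ay":0,"az":0,"gripper":0.65},{"dx":0,"dy":0,"dz":-0.6,"ax":0,"ay":0,"az":0,"gripper":0.65},{"dx":0,"dy":0,"dz":-0.6,"ax":0,"ay":0,"az":0,"gripper":0.65},{"dx":0,"dy":0,"dz":-0.6,"ax":0,"ay":0,"az":0,"gripper":0.65}]'
python3 -m creep '[{"dx":0,"dy":0,"dz":0.03,"ax":0,"ay":0,"az":0,"gripper":0.65},{"dx":0,"dy":0,"dz":0.1,"ax":0,"ay":0,"az":0,"gripper":0.65},{"dx":0,"dy":0,"dz":0.2,"ax":0,"ay":0,"az":0,"gripper":0.65},{"dx":0,"dy":0,"dz":0.35,"ax":0,"ay":0,"az":0,"gripper":0.65},{"dx":0,"dy":0,"dz":0.5,"ax":0,"ay":0,"az":0,"gripper":0.65},{"dx":0,"dy":0,"dz":0.65,"ax":0,"ay":0,"az":0,"gripper":0.65},{"dx":0,"dy":0,"dz":0.8,"ax":0,"ay":0,"az":0,"gripper":0.65},{"dx":-0.1,"dy":0.1,"dz":0.8,"ax":0,"ay":0,"az":0,"gripper":0.65},{"dx":-0.2,"dy":0.25,"dz":0.8,"ax":0,"ay":0,"az":0,"gripper":0.65},{"dx":-0.3,"dy":0.4,"dz":0.8,"ax":0,"ay":0,"az":0,"gripper":0.65}]'
python3 -c "
from h import *
cap('wrist','w22')"
```

```text
clock: 42.9
tcp_pos: [0.6451, -0.1448, 0.0164]
tool_rot: [0.697, 0.717, 0.0, 0.001]
ft_force: [-1.1, -0.3, 4.0]
finger_gap: 0.0634
clock: 44.15
tcp_pos: [0.5992, -0.0842, 0.1365]
tool_rot: [0.698, 0.717, 0.0, 0.001]
ft_force: [0.5, 0.7, -0.1]
finger_gap: 0.0631
```

View pics/w22.png

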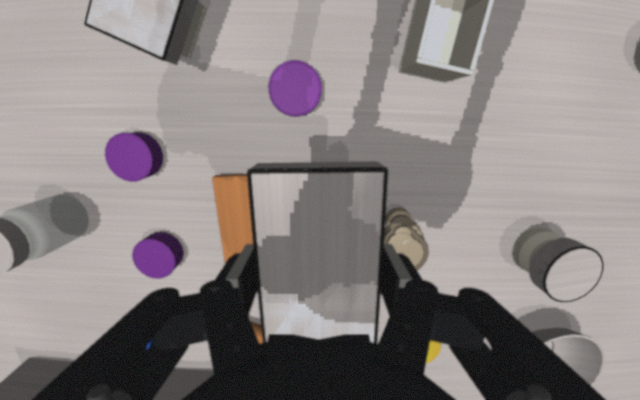

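```bash

python3 -m creep '[{"dx":-0.15,"dy":0.1,"dz":0,"ax":0,"ay":0,"az":-0.03,"gripper":0.65},{"dx":-0.3,"dy":0.2,"dz":0,"ax":0,"ay":0,"az":-0.06,"gripper":0.65},{"dx":-0.4,"dy":0.35,"dz":0,"ax":0,"ay":0,"az":-0.09,"gripper":0.65},{"dx":-0.5,"dy":0.5,"dz":0,"ax":0,"ay":0,"az":-0.12,"gripper":0.65},{"dx":-0.5,"dy":0.6,"dz":0,"ax":0,"ay":0,"az":-0.12,"gripper":0.65},{"dx":-0.5,"dy":0.65,"dz":0,"ax":0,"ay":0,"az":-0.12,"gripper":0.65},{"dx":-0.5,"dy":0.65,"dz":0,"ax":0,"ay":0,"az":-0.12,"gripper":0.65},{"dx":-0.5,"dy":0.65,"dz":0,"ax":0,"ay":0,"az":-0.12,"gripper":0.65},{"dx":-0.5,"dy":0.65,"dz":0,"ax":0,"ay":0,"az":-0.12,"gripper":0.65},{"dx":-0.5,"dy":0.65,"dz":0,"ax":0,"ay":0,"az":-0.12,"gripper":0.65}]'
python3 -c "
from h import *
c=cap('wrist','w23')
a=c['image'][20:200,230:430];b=cv2.resize(a,None,fx=3.3,fy=3.3,interpolation=cv2.INTER_CUBIC);cv2.imwrite('pics/w23c.png',b)"
```

```text
clock: 45.45
tcp_pos: [0.5246, 0.0125, 0.1352]
tool_rot: [0.759, 0.651, -0.0, -0.0]
ft_force: [0.2, -0.4, -1.1]
finger_gap: 0.0631
```

View pics/w23c.png

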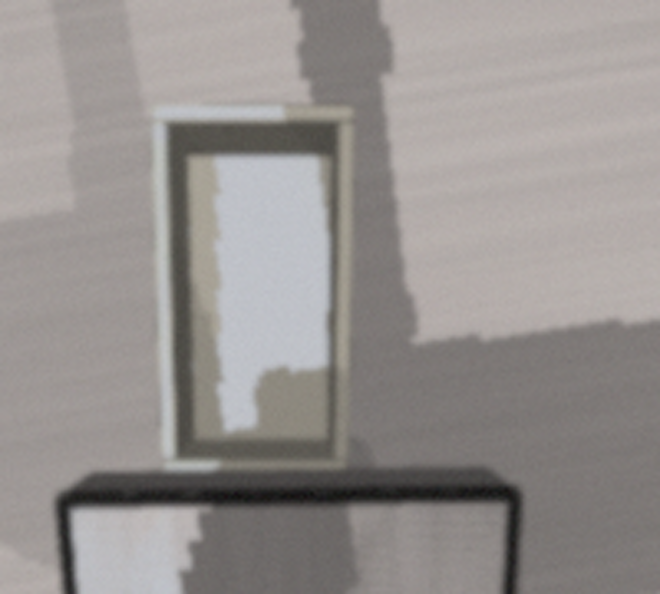

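```bash

python3 -c "
from h import *
c=load('w23')
q=lambda ps:[(230+x/3.3-.35,20+y/3.3-.35) for x,y in ps]
P=plane(c,q([(153,107),(353,105),(348,468),(163,470)]),.050);print(P.mean(0));e=[P[(i+1)%4]-P[i] for i in range(4)]
print([(round(float(np.linalg.norm(v)),4),round(float(np.degrees(np.arctan2(v[1],v[0]))),1)) for v in e])
print(2*np.degrees(np.arctan2(.651,.759)))
L=held(c,q([(58,492),(520,490)]),-.0176);print(L)"
```

```text
[0.44534815 0.01566666 0.05      ]
[(0.045, 81.6), (0.0821, -8.7), (0.0458, -98.2), (0.0822, 170.8)]
81.23987908987269
[[-0.03146661 -0.04994909 -0.0176    ]
 [ 0.03177373 -0.05026849 -0.0176    ]]
```

```bash

python3 -m creep '[{"dx":-0.15,"dy":0.02,"dz":0,"ax":0,"ay":0,"az":0,"gripper":0.65},{"dx":-0.3,"dy":0.02,"dz":0,"ax":0,"ay":0,"az":0,"gripper":0.65},{"dx":-0.45,"dy":0.02,"dz":0,"ax":0,"ay":0,"az":0,"gripper":0.65},{"dx":-0.53,"dy":0.02,"dz":0,"ax":0,"ay":0,"az":0,"gripper":0.65},{"dx":-0.53,"dy":0.02,"dz":-0.1,"ax":0,"ay":0,"az":0,"gripper":0.65},{"dx":-0.53,"dy":0.02,"dz":-0.2,"ax":0,"ay":0,"az":0,"gripper":0.65},{"dx":-0.53,"dy":0.02,"dz":-0.3,"ax":0,"ay":0,"az":0,"gripper":0.65},{"dx":-0.53,"dy":0.02,"dz":-0.4,"ax":0,"ay":0,"az":0,"gripper":0.65},{"dx":-0.53,"dy":0.02,"dz":-0.4,"ax":0,"ay":0,"az":0,"gripper":0.65},{"dx":-0.53,"dy":0.02,"dz":-0.4,"ax":0,"ay":0,"az":0,"gripper":0.65}]'
python3 -c "
from h import *
cap('scene','s24')
a=load('s24')['image'][90:240,280:480];b=cv2.resize(a,None,fx=3.5,fy=3.5,interpolation=cv2.INTER_CUBIC);cv2.imwrite('pics/s24c.png',b)"
```

```text
clock: 46.75
tcp_pos: [0.4453, 0.0158, 0.0755]
tool_rot: [0.759, 0.651, 0.0, 0.0]
ft_force: [0.2, -0.4, -1.0]
finger_gap: 0.0633
```

View pics/s24c.png

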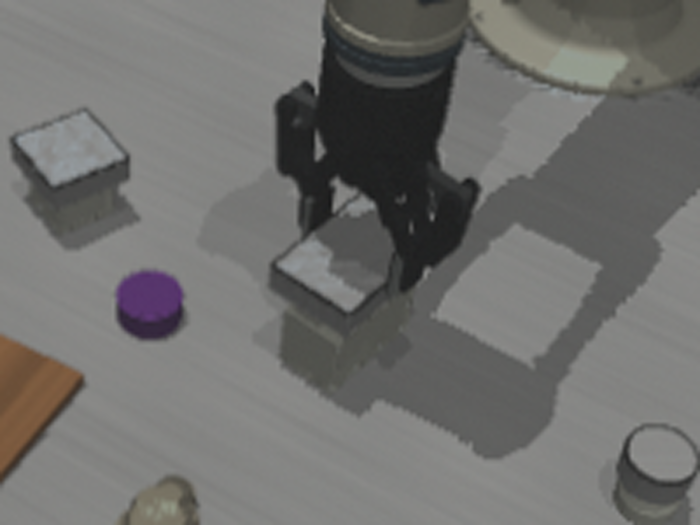

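Aligned. Lowering to TCP z of about 0.035.

```bash

python3 -m creep '[{"dx":0,"dy":0,"dz":-0.05,"ax":0,"ay":0,"az":0,"gripper":0.65},{"dx":0,"dy":0,"dz":-0.1,"ax":0,"ay":0,"az":0,"gripper":0.65},{"dx":0,"dy":0,"dz":-0.15,"ax":0,"ay":0,"az":0,"gripper":0.65},{"dx":0,"dy":0,"dz":-0.2,"ax":0,"ay":0,"az":0,"gripper":0.65},{"dx":0,"dy":0,"dz":-0.23,"ax":0,"ay":0,"az":0,"gripper":0.65},{"dx":0,"dy":0,"dz":-0.25,"ax":0,"ay":0,"az":0,"gripper":0.65},{"dx":0,"dy":0,"dz":-0.26,"ax":0,"ay":0,"az":0,"gripper":0.65},{"dx":0,"dy":0,"dz":-0.265,"ax":0,"ay":0,"az":0,"gripper":0.65},{"dx":0,"dy":0,"dz":-0.27,"ax":0,"ay":0,"az":0,"gripper":0.65},{"dx":0,"dy":0,"dz":-0.27,"ax":0,"ay":0,"az":0,"gripper":0.65}]'
```

```text
clock: 48.05
tcp_pos: [0.4452, 0.0158, 0.0353]
tool_rot: [0.759, 0.651, 0.0, 0.0]
ft_force: [-2.7, 0.5, 2.7]
finger_gap: 0.0636
```

Contact at the predicted height. Release and rise.

```bash

python3 -m creep '[{"dx":0,"dy":0,"dz":0.005,"ax":0,"ay":0,"az":0,"gripper":0.8},{"dx":0,"dy":0,"dz":0.005,"ax":0,"ay":0,"az":0,"gripper":0.9},{"dx":0,"dy":0,"dz":0.01,"ax":0,"ay":0,"az":0,"gripper":1},{"dx":0,"dy":0,"dz":0.03,"ax":0,"ay":0,"az":0,"gripper":1},{"dx":0,"dy":0,"dz":0.15,"ax":0,"ay":0,"az":0,"gripper":1},{"dx":0,"dy":0,"dz":0.3,"ax":0,"ay":0,"az":0,"gripper":1},{"dx":0,"dy":0,"dz":0.5,"ax":0,"ay":0,"az":0,"gripper":1},{"dx":0,"dy":0,"dz":0.7,"ax":0,"ay":0,"az":0,"gripper":1},{"dx":0,"dy":0,"dz":0.85,"ax":0,"ay":0,"az":0,"gripper":1},{"dx":0,"dy":0,"dz":1,"ax":0,"ay":0,"az":0,"gripper":1}]'
python3 -m creep '[{"dx":0.1,"dy":0,"dz":0.2,"ax":0,"ay":0,"az":0,"gripper":1},{"dx":0.2,"dy":0,"dz":0.4,"ax":0,"ay":0,"az":0,"gripper":1},{"dx":0.4,"dy":0,"dz":0.6,"ax":0,"ay":0,"az":0,"gripper":1},{"dx":0.5,"dy":0,"dz":0.7,"ax":0,"ay":0,"az":0,"gripper":1},{"dx":0.6,"dy":0,"dz":0.7,"ax":0,"ay":0,"az":0,"gripper":1},{"dx":0.6,"dy":0,"dz":0.7,"ax":0,"ay":0,"az":0,"gripper":1},{"dx":0.6,"dy":0,"dz":0.7,"ax":0,"ay":0,"az":0,"gripper":1},{"dx":0.6,"dy":0,"dz":0.7,"ax":0,"ay":0,"az":0,"gripper":1},{"dx":0.6,"dy":0,"dz":0.7,"ax":0,"ay":0,"az":0,"gripper":1},{"dx":0.6,"dy":0,"dz":0.7,"ax":0,"ay":0,"az":0,"gripper":1}]'
python3 -c "
from h import *
cap('scene','s25');cap('wrist','w25');cap('top','t25')
a=load('s25')['image'][100:300,180:500];b=cv2.resize(a,None,fx=2.5,fy=2.5,interpolation=cv2.INTER_CUBIC);cv2.imwrite('pics/s25c.png',b)
a=load('t25')['image'][150:300,180:440];b=cv2.resize(a,None,fx=3,fy=3,interpolation=cv2.INTER_CUBIC);cv2.imwrite('pics/t25c.png',b)"
```

```text
clock: 49.3
tcp_pos: [0.4452, 0.0158, 0.1873]
tool_rot: [0.759, 0.651, 0.001, 0.001]
ft_force: [0.0, 0.1, 0.4]
finger_gap: 0.0853
clock: 50.55
tcp_pos: [0.5348, 0.0158, 0.2899]
tool_rot: [0.759, 0.651, 0.0, 0.0]
ft_force: [-0.1, -0.3, 0.5]
finger_gap: 0.0854
```

View pics/s25c.png

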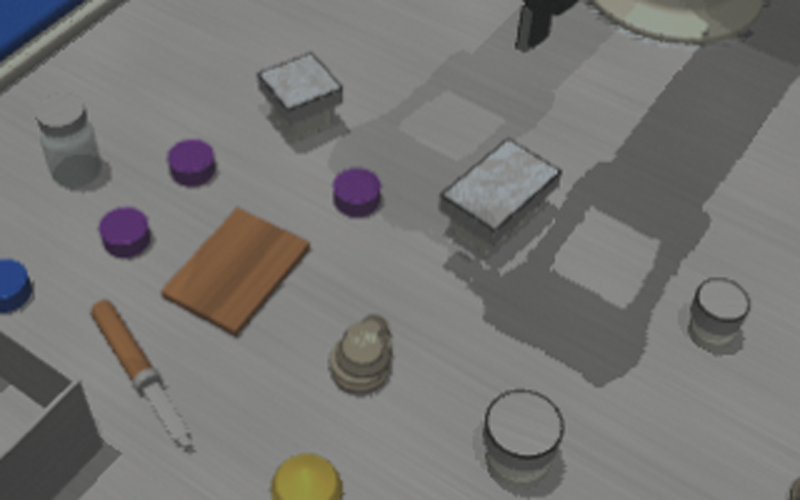

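View pics/w25.png

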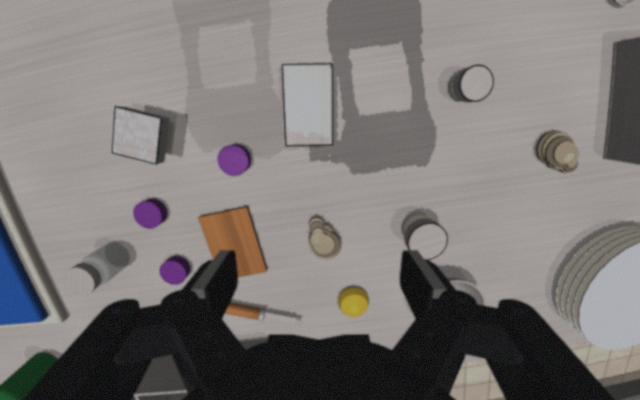

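All four lids sit level on their pots in both views, and the oyster and jar are where they were. A last check of lid tops by two-view triangulation.

```bash

python3 -c "
from h import *
s,w=load('s25'),load('w25')
q=lambda x,y:(180+x/2.5-.3,100+y/2.5-.3)
m=lambda a:tuple(np.mean(a,0))
for n,a,b,pot in [('oblong',m([q(440,196),q(508,140),q(561,176),q(494,233)]),m([(282,64.5),(332.5,63.5),(333,145),(285.5,146.5)]),(.4453,.0155,.053)),
 ('square',m([q(257,76),q(310,52),q(343,88),q(288,112)]),m([(115,106.5),(166,117),(160.5,163),(111,153)]),(.4463,-.2173,.058)),
 ('round',q(525,428),(428.5,239),(.6578,.161,.058)),('small',q(721,303),(477,83),(.4500,.2387,.048))]:
    x,r=tri([s,w],[a,b]); print(n,x.round(4),'expected',pot,'res',round(r[0],4), 'wrist only',plane(w,[b],pot[2])[0].round(4))
print(robot.sense()['clock'])"
```

```text
oblong [0.4449 0.0162 0.0498] expected (0.4453, 0.0155, 0.053) res 0.0 wrist only [0.4451 0.0163 0.053 ]
square [ 0.4458 -0.2157  0.0579] expected (0.4463, -0.2173, 0.058) res 0.0011 wrist only [ 0.4458 -0.2144  0.058 ]
round [0.6578 0.1619 0.0537] expected (0.6578, 0.161, 0.058) res 0.0006 wrist only [0.6554 0.1609 0.058 ]
small [0.4495 0.238  0.0467] expected (0.45, 0.2387, 0.048) res 0.0006 wrist only [0.4492 0.2379 0.048 ]
50.7
```

All the lids lie within about 3 mm of their pots' axes, at the seated heights to within measuring error. The gripper is clear, so I'm handing in.

```bash
python3 -c "
from h import *
print(robot.sign_off())"
```

```text
the job is handed in; nothing more can be done
None
```

I took the stack apart from the top down and put each lid on its own pot: small round, larger round, square, then oblong. Each was lowered until light contact (under about 8 N in all) at the predicted seat height, then let go. I handed the job in at about 51 s of the 115 s allowed; no verdict was given.

- **Sideways position:** the last two-view check put all four lids within about 2 mm of the pot positions measured earlier. The wrist view alone put the square lid about 3 mm off. The limit is 10 mm.
- **Height:** the lid tops read 0 to 4 mm below the seated height. The round lid was lowest at 4.3 mm and the oblong next at 3.2 mm. I put this down to hand-picked pixels and the 2 mm calibration, because the contact heights matched the seat heights to within a millimetre and the pictures show the lids level and fully down. The contact heights assume the board thickness found from the images.
- **Everything else:** the oyster, jar, pots and coloured look-alikes look unmoved in the final pictures, judged by eye. The open gripper is clear, with the TCP at z = 0.29 m.

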